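Load battery cells into a test fixture and latch its covers

ROBOT

A 6-joint arm with a two-finger parallel gripper is mounted at the origin on the work surface. World frame = base frame: x ahead of the robot, y to its left, z up, the work surface at z = 0. Lengths are in m, angles in rad, forces in N, time in s.
With the tool pointing down it reaches from about 0.25 to 0.775 m from the base axis. Payload 8.9 kg.
Tool frame: the origin (TCP) lies at the centre of the arm's flange, where the gripper is bolted on; the fingertips stand 173 mm ahead of it and the grasp point (between the pads) lies ahead of it (manip.grasp_offset is the z of the grasp point in the tool frame, in m); z points along the fingers, y is the line along which they close (so a half turn about z gives the same grasp; the last joint's range is limited). The gripper opens to 85 mm and grips with 20 to 120 N. Pads are 22 mm wide; open, the fingers measure 114 mm over their backs; the gripper's body (76 mm by 85 mm) begins 54 mm behind the grasp point. The pads swing forward as they close: fully open they stand 13 mm farther back than shut.
Start: joints at [-1.322, 0.291, -0.153, 1.127, 0, 1.431], TCP at [0.199, -0.486, 0.405] pointing down, gripper open.
Joint ranges: [-2.52, 2.52], [-0.91, 1.74], [-1.3, 1.37], [-1.96, 2.02], [-1.52, 1.47], [-3.14, 3.14]. Speed limits (rad/s): [2.22, 2.22, 2.79, 3.14, 3.14, 3.14].

INTERFACE

Orientations are given as [roll, pitch, yaw] about the fixed x, y, z axes, in that order (R = Rz(yaw) Ry(pitch) Rx(roll)).
In Python, from rig import manip gives the robot as it stands.
- The arm moves only by the tool move_arm, never from a script. Its argument "steps" is a list of rows, each a list of 3 entries, a list of its own where there are three numbers: the opening, from -1 (shut) to 1 (fully open), then the shift along the world's x, y, z in mm, then the turn about the world's z in degrees. A call has 1 to 5 rows; each row shifts and turns the commanded pose from where the row before left it; what a row does not reach is not made up. A row lasts 1/12 s, in which the tool goes at most 41.7 mm and 7.16 degrees, less where a joint would pass 70% of its speed; a pose out of reach is approached as far as the arm can. A call is refused whole if a number of a shift passes 41.7 or a number of a turn 7.16, either way. A call with a gripper value outside its range is refused whole. The fingers move at their own pace and stop on an object; "newtons" is the grip in N (left out, the last holds). Time passes only in rows, so rows that do not move let the fingers close. It gives the time, the measured TCP pose, the force, the opening and the grip force at its end, in the units of the state.
- manip.get_state(): the state, without advancing time (a new reading comes with each control period).
- manip.grab_frame(name): name is "side" or "top" or "wrist"; returns (picture, depth): 400x640x3 uint8, blue, green, red; 400x640 float32, m along the optical axis (not along the pixel's ray), 0 where there is no reading.
- manip.camera_model(name): a dict with "camera_matrix" (3x3 intrinsics, pixels), "k1" (the pictures are not rectified: a ray, as slopes to the right and down, at radius r is drawn at 1 + k1 r^2 times it, then the intrinsics apply), "rvec" (rotation vector, rad) and "tvec" (3), from world to camera coordinates, as OpenCV has them. Camera axes: x right, y down, z forward; pixel columns grow to the right and rows downward; lengths in m; the calibration is good to about 2 mm. A picture is of the moment at which its call begins: read the wrist's pose just before it. camera_model takes no time and is no camera call; for the wrist camera it gives the pose at the moment of the call.
- manip.finish_job(): hands the job in; it is judged then, once.
The state is a dict: "time": time; "q": joint angles; "joint_velocities": joint speeds; "tau": joint torques, N m; "eef_pos": TCP position; "orientation": TCP orientation; "ft_force": force on the tool from outside, world axes, zero at the start; "wrist_torque": the same for the moment, N m; "grip_width": finger opening in m; "gripper_force": force on a finger pad.
Only numpy, scipy, OpenCV 4.12 (cv2) and the standard library are available. Lean on these libraries where they do the work, as an engineer would, in place of code of your own. Each camera call takes 0.05 s, during which the arm holds its last target. There are 200 camera calls.

TASK

Lay every battery cell on the table crosswise into the carrier tray, one flat in each pocket (any pocket), and then slide the tray along the table into the slotted test fixture, fully home against the end stop. Then press all four hinged contact covers down until each catch holds its cover shut, including any over an empty pocket, and leave the other things on the table where they are.

Things in the scene. Friction and masses are not known exactly. Their poses are not given: they have to be found in the camera images.
- cell1: Square battery cell, aluminium with black end bands and a brass contact on both ends: 46 long (its x axis) x 28 x 28, 90 g; both ends and all four long sides are alike. Origin at its centre. Lies on a long side on the table. Two to four cells; an absent one reads None.
- cell2: Square battery cell, aluminium with black end bands and a brass contact on both ends: 46 long (its x axis) x 28 x 28, 90 g; both ends and all four long sides are alike. Origin at its centre. Lies on a long side on the table. Two to four cells; an absent one reads None.
- cell3: Square battery cell, aluminium with black end bands and a brass contact on both ends: 46 long (its x axis) x 28 x 28, 90 g; both ends and all four long sides are alike. Origin at its centre. Lies on a long side on the table. Two to four cells; an absent one reads None.
- cell4: Square battery cell, aluminium with black end bands and a brass contact on both ends: 46 long (its x axis) x 28 x 28, 90 g; both ends and all four long sides are alike. Origin at its centre. Lies on a long side on the table. Two to four cells; an absent one reads None.
- tray: Loose grey carrier tray, 350 g, flat on the table. Plate 75 wide (its x, -37.5 to 37.5) x 231 long (its y, -155 to 76) x 5 thick. Origin at the underside, in the middle of its row of four pockets. +y leads into the fixture.
- tray_row (a point): Middle of the tray's row of four pockets, on floor level, 5 above the tray's origin; axes as the tray's. Pocket centres at x = 0, y = -55.5, -18.5, 18.5, 55.5; each 51 (x) x 33 (y) inside, walls 4 thick, tops 7 above the floor. A cell lies across the tray (its long axis along the tray's x) and stands 21 above the walls.
- tray_grip (a point): Grip point in the tray's upright tab (40 along x, 12 thick along y, top 50 above the tray's underside) at the tray's x = 0, y = -140, 40 up; axes as the tray's. Hold, slide and steer the tray by it; 58 free to the pocket walls.
- fixture: Fixed aluminium cell test fixture on the table, open at its -y end. Origin on the table where the tray's origin lies when fully home; axes as the tray's then. The tray slides on the table along +y between rails (inner faces x = -39.5 and 39.5, 2 play each side, 36 tall, y from -85 to 80) to an end stop at y = 76. Behind that: grey tester housing, 62 tall, to y = 191.
- fixture_mouth (a point): Middle of the mouth between the rail ends, on the table, at the fixture's y = -85; axes as the fixture's. Lips on the rails, undersides 9 above the table, reach 6 in over the edges of the tray's plate, so the tray only goes in from here, flat on the table. Flared guides 13 tall widen the mouth out to y = -127 of the fixture.
- cover_hinges (a point): Middle of the covers' hinge line (along the fixture's y) at the fixture's x = 46, y = 0, 41 up; axes as the fixture's. Covers 1 to 4 are black plates, 32 wide, 5 thick, mid-widths at y = -55.5, -18.5, 18.5, 55.5, 88 from hinge line to nose; shut they run level towards -x. Catch posts at x = -51 to -60, 49 tall.
- cover1 (a joint): Hinge angle (rad): 0 shut and level; open about 0.6 to 1; at most 1.2. A light spring lifts it (0.1 N m/rad, 1.5 N at the pad near shut). Over the last 0.1 rad its nose rides past a sprung catch: about 9 N straight down on the pad; past it (below 0.05) it snaps to 0 and is held. Not pressed past the catch it springs open again.
- cover1_pad (a point): Middle of the rubber thumb pad on the upper face of cover 1, 62 from its hinge, 2.5 above the plate's mid-plane; 43.5 above the table when shut. Moves with the cover.
- cover2 (a joint): Hinge angle (rad): 0 shut and level; open about 0.6 to 1; at most 1.2. A light spring lifts it (0.1 N m/rad, 1.5 N at the pad near shut). Over the last 0.1 rad its nose rides past a sprung catch: about 9 N straight down on the pad; past it (below 0.05) it snaps to 0 and is held. Not pressed past the catch it springs open again.
- cover2_pad (a point): Middle of the rubber thumb pad on the upper face of cover 2, 62 from its hinge, 2.5 above the plate's mid-plane; 43.5 above the table when shut. Moves with the cover.
- cover3 (a joint): Hinge angle (rad): 0 shut and level; open about 0.6 to 1; at most 1.2. A light spring lifts it (0.1 N m/rad, 1.5 N at the pad near shut). Over the last 0.1 rad its nose rides past a sprung catch: about 9 N straight down on the pad; past it (below 0.05) it snaps to 0 and is held. Not pressed past the catch it springs open again.
- cover3_pad (a point): Middle of the rubber thumb pad on the upper face of cover 3, 62 from its hinge, 2.5 above the plate's mid-plane; 43.5 above the table when shut. Moves with the cover.
- cover4 (a joint): Hinge angle (rad): 0 shut and level; open about 0.6 to 1; at most 1.2. A light spring lifts it (0.1 N m/rad, 1.5 N at the pad near shut). Over the last 0.1 rad its nose rides past a sprung catch: about 9 N straight down on the pad; past it (below 0.05) it snaps to 0 and is held. Not pressed past the catch it springs open again.
- cover4_pad (a point): Middle of the rubber thumb pad on the upper face of cover 4, 62 from its hinge, 2.5 above the plate's mid-plane; 43.5 above the table when shut. Moves with the cover.
- driver: Bystander, loose: screwdriver, 170 long; origin about its middle.
- tape: Bystander, loose: roll of tape, 64 across, 18 tall; origin at the centre of its underside.
- jar: Bystander, loose: small capped jar, 34 across, 50 tall; origin at the centre of its underside.
- meter: Bystander, loose: hand-held multimeter, 100 x 55 x 30; origin at the centre of its underside.
- terminals: Bystander, loose: white terminal block, 50 x 22 x 20; origin at the centre of its underside.
- bin: Bystander, loose: small open blue parts bin, 100 x 80 x 40; origin at the centre of its underside.
Mind the look-alikes: they are no part of the job. What is shaped like the cell3 but brown or pink is not meant.

How it is judged:
By the outcome, as a careful person would: the job done as asked, in the order asked, and still so for the second after the job is handed in, with the robot touching nothing.
Of cell1, cell2, cell3, cell4 only 2 to 4 are there at a start; the rules pass over those that are not, and their reading is None.
At some moment in a run one of cell1, cell2, cell3, cell4, tray may be knocked a few centimetres aside while the robot is not near it.
Once in a run the grip may slacken for a moment while it holds something.
It also fails if it takes over 210 s, if anything falls off the work surface, if the arm or the gripper's body presses on something with over 40 N, if the wrist force passes 120 N, or if a joint passes its speed limit or range.

## Working session

There is one attempt and no reset: what is moved stays moved. The work goes in short steps, Python scripts to look and compute and a tool call to move; the robot and the scene stay as the last step left them, time stands still between calls to the robot, and variables do not carry over. Pictures are saved under pics/ and viewed, at most 14 in all, crops included, and the job is handed in when it is done.

Besides the shell and the picture viewer there is one more tool, called after "Emit:" by a JSON object that holds its "method" and its "body". move_arm: Moves the arm, as the interface text tells. Its arguments: {"type":"object","properties":{"steps":{"type":"array"},"newtons":{"type":"number"}},"required":["steps"]}

```bash
ls; mkdir -p pics; cat > h.py <<'E'
import numpy as np, cv2
from rig import manip
def cam(n):
    m=manip.camera_model(n); K=np.array(m["camera_matrix"]); R,_=cv2.Rodrigues(np.array(m["rvec"],float)); return K,float(m["k1"]),R,np.array(m["tvec"],float).ravel()
def rays(c,uv):
    K,k1,R,t=c; uv=np.atleast_2d(np.array(uv,float))
    s=cv2.undistortPoints(uv.reshape(-1,1,2),K,np.array([k1,0,0,0.])).reshape(-1,2)
    return -R.T@t, np.c_[s,np.ones(len(s))]@R
def plane(c,uv,z):
    o,d=rays(c,uv); return o+d*((z-o[2])/d[:,2])[:,None]
def world(c,dep):
    h,w=dep.shape; v,u=np.mgrid[:h,:w]; o,d=rays(c,np.c_[u.ravel(),v.ravel()])
    return (o+d*dep.ravel()[:,None]).reshape(h,w,3)
def proj(c,P):
    K,k1,R,t=c; return cv2.projectPoints(np.atleast_2d(np.array(P,float)),cv2.Rodrigues(R)[0],t,K,np.array([k1,0,0,0.]))[0].reshape(-1,2)
def shot(n,f=None):
    c=cam(n); im,d=manip.grab_frame(n)
    if f: cv2.imwrite(f"pics/{f}.png",im); np.save(f"pics/{f}.npy",d)
    return c,im,d
E
python3 - <<'E'
from h import *
for n in("top","side"):
    c,im,d=shot(n,n+"0"); print(n,-c[2].T@c[3],c[0][0,0],c[1])
print(manip.get_state(),manip.grasp_offset)
E
```

```text
pics
top [ 0.42788475 -0.04652236  1.20016658] 456.2279229774945 -0.056390458363442246
side [ 0.13295515 -0.91797698  0.854236  ] 515.030170750468 0.05918798191023799
{'time': 0.1, 'q': array([-1.32230049e+00,  2.91212407e-01, -1.54024453e-01,  1.12673037e+00,
       -4.62455741e-05,  1.43147664e+00]), 'joint_velocities': array([-0.00072434, -0.00109372,  0.00046092,  0.00088493,  0.00085295,
        0.00119969]), 'tau': array([-1.00571167e-04, -5.37977493e+01,  3.31919575e+01,  9.31918243e-03,
       -2.69367411e-04,  9.27633010e-06]), 'eef_pos': array([ 0.19847755, -0.48582957,  0.40420547]), 'orientation': array([-3.14042667e+00, -1.16804996e-04,  3.87815478e-01]), 'ft_force': array([ 0.04336025,  0.34488341, -0.80366898]), 'wrist_torque': array([-0.04880715,  0.02025649, -0.02264833]), 'gripper_force': 0.0, 'grip_width': 0.08537717797883523} 0.1547
```

View pics/top0.png

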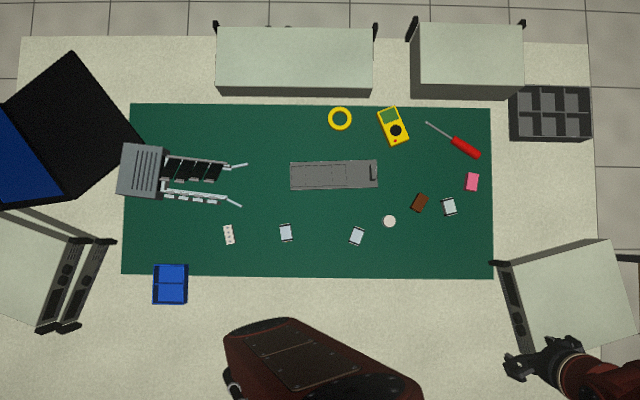

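View pics/side0.png

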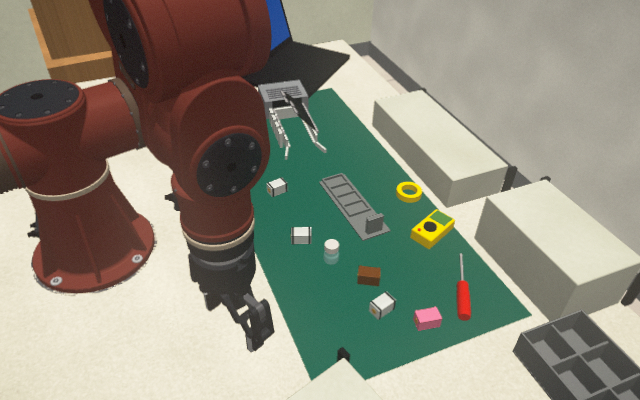

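The top picture has white/aluminium cells with black bands at (286,232), (357,236) and (449,206). Things that could be taken for a cell are the brown block (419,202), the pink block (472,182), the white terminal block (229,234) and the jar (389,221). The tray is at (334,175) with its tab at (373,172), so its +y points left. The fixture is at (180,175).

```bash
cat > m.py <<'E'
from h import *
def cells(n,im,d,c,zt=0.028):
    W=world(c,d); H=W[...,2]
    out=[]
    m=((H>0.018)&(H<0.036)&(d>0)).astype(np.uint8)
    k,L,st,ce=cv2.connectedComponentsWithStats(m)
    for i in range(1,k):
        if st[i,4]<60: continue
        P=W[L==i]; t=P[P[:,2]>np.percentile(P[:,2],60)-.003]
        if not(0.2<t[:,0].mean()<0.8 and abs(t[:,1].mean())<.6): continue
        (x,y),(w,h),a=cv2.minAreaRect((t[:,:2]*1000).astype(np.float32))
        if w<h: w,h,a=h,w,a+90
        out.append((ce[i].round(),np.round([x,y],1),round(w,1),round(h,1),round((a+90)%180-90,1),round(np.median(t[:,2])*1000,1),im[L==i].mean(0).round()))
    return out
E
python3 - <<'E'
from m import *
for n in("top","side"):
    c=cam(n); im=cv2.imread(f"pics/{n}0.png"); d=np.load(f"pics/{n}0.npy")
    print(n,"table z",[np.round(world(c,d)[v,u],4) for u,v in ([(420,250),(260,120)] if n=="top" else [(300,270)])])
    for o in cells(n,im,d,c): print(*o)
c=cam("top"); d=np.load("pics/top0.npy");W=world(c,d)
for y,x in[(175,320),(163,300),(173,373),(170,140),(170,205),(195,205)]: print((x,y),W[y,x].round(4))
im=cv2.imread("pics/top0.png")
a=cv2.resize(im[190:260,260:470],None,fx=3.8,fy=3.8,interpolation=cv2.INTER_CUBIC); b=cv2.resize(im[130:220,110:390],(798,256),interpolation=cv2.INTER_CUBIC)
cv2.imwrite("pics/crop0.png",np.vstack([a[:, :798],b]))
E
```

```text
top table z [array([ 0.3957, -0.3161,  0.    ]), array([ 0.737 ,  0.1132, -0.0029])]
[392. 125.] [ 721.5 -239.1] 99.6 54.7 23.1 31.5 [ 28. 145. 149.]
[466. 147.] [ 667.7 -433.9] 82.3 19.9 57.8 24.8 [ 20.  26. 167.]
[471. 181.] [ 576.6 -446.8] 45.8 29.2 -9.3 28.4 [119.  97. 194.]
[163. 189.] [542.3 357.7] 43.8 35.4 -60.9 34.6 [106. 109. 102.]
[419. 202.] [ 520.  -309.3] 46.4 28.1 -29.8 28.4 [27. 51. 88.]
[449. 206.] [ 510.5 -388. ] 45.1 29.3 14.0 28.3 [145. 152. 140.]
[285. 232.] [437.1  36.3] 45.5 27.8 9.7 28.5 [161. 159. 147.]
[229. 234.] [429.7 183.3] 49.7 19.9 12.8 20.3 [176. 187. 191.]
[356. 236.] [ 431.1 -145.1] 45.6 27.5 -21.6 28.6 [159. 159. 147.]
[ 98. 261.] [354.8 516.9] 86.4 6.1 -20.8 29.3 [53. 58. 57.]
[169. 286.] [301.3 328.9] 96.0 79.5 -0.5 32.2 [78. 44. 27.]
[505. 290.] [ 298.6 -529.9] 118.1 4.5 16.2 30.7 [53. 58. 56.]
[ 79. 308.] [237.9 561.8] 115.3 19.8 -11.6 30.3 [41. 46. 45.]
side table z [array([ 0.3954, -0.2265, -0.0014])]
[277. 130.] [513.9 281.5] 178.6 20.1 89.9 31.8 [110. 117. 116.]
[284. 111.] [568.2 349.8] 53.0 15.5 -7.0 30.3 [127. 135. 135.]
[276. 184.] [433
[... 206 characters left out ...]
0.5 10.8 -10.9 30.6 [79. 84. 81.]
[300. 233.] [ 428.4 -145.8] 43.6 32.2 -19.2 29.4 [169. 178. 176.]
[331. 256.] [ 463.8 -232.7] 31.7 17.6 -34.6 26.3 [126. 138. 100.]
[368. 273.] [ 517.  -308.2] 46.4 31.5 -33.0 29.3 [ 45.  76. 113.]
[463. 299.] [ 665.1 -434.1] 84.2 21.7 60.1 24.7 [ 37.  49. 208.]
[382. 302.] [ 508.2 -386.6] 48.4 31.9 11.9 29.6 [170. 181. 177.]
[428. 316.] [ 573.6 -447. ] 47.0 30.9 -10.3 28.4 [153. 128. 222.]
[551. 342.] [ 749.4 -577.8] 70.7 34.2 -51.3 31.6 [73. 78. 79.]
(320, 175) [ 0.5889 -0.0507  0.0057]
(300, 163) [0.6201 0.0027 0.0057]
(373, 173) [ 0.5908 -0.1859  0.0465]
(140, 170) [0.5874 0.4066 0.0608]
(205, 170) [0.5874 0.236  0.0775]
(205, 195) [0.5281 0.2428 0.0403]
```

View pics/crop0.png

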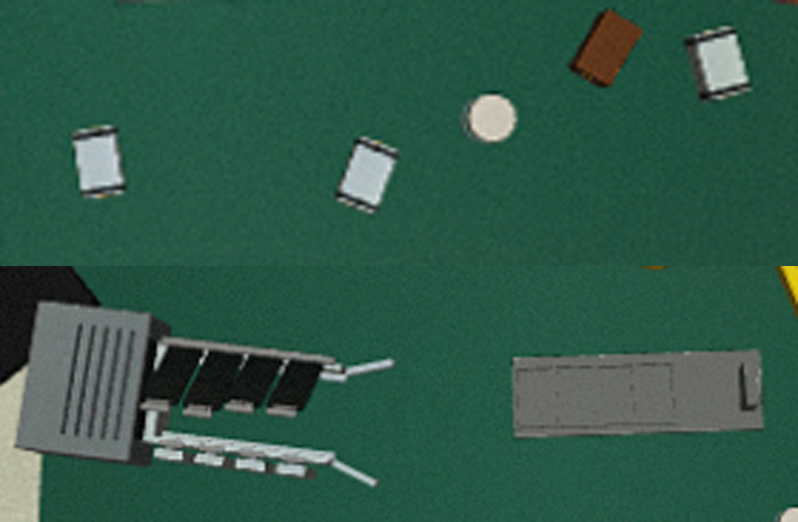

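Three cells are present, each with its top measured at about 28 mm in both views. The brown and pink blocks are ruled out by colour, and the terminal block by its 50x20x20 size. I'll start with the cell at (510,-388).

Emit:
{"method": "move_arm", "body": {"steps": [[1,[26,8.2,-8.7],6.78],[1,[26,8.2,-8.7],6.78],[1,[26,8.2,-8.7],6.78],[1,[26,8.2,-8.7],6.78],[1,[26,8.2,-8.7],6.78]], "newtons": 40}}

```text
time: 0.52
eef_pos: [0.3296, -0.4444, 0.3605]
orientation: [-3.141, -0.0, 0.985]
ft_force: [-0.1, -0.6, 0.0]
grip_width: 0.0857
gripper_force: 0.0
```

Emit:
{"method": "move_arm", "body": {"steps": [[1,[26,8.2,-8.7],6.78],[1,[26,8.2,-8.7],6.78],[1,[26,8.2,-8.7],6.78],[1,[26,8.2,-8.7],6.78],[1,[26,8.2,-8.7],6.78]]}}

```text
time: 0.93
eef_pos: [0.4597, -0.4033, 0.3169]
orientation: [-3.141, -0.0, 1.577]
ft_force: [0.2, -0.8, -0.5]
grip_width: 0.0854
gripper_force: 0.0
```

Emit:
{"method": "move_arm", "body": {"steps": [[1,[26,8.2,-8.7],6.78],[1,[26,8.2,-8.7],6.78],[1,[0,0,0],0]]}}

```text
time: 1.18
eef_pos: [0.5137, -0.3854, 0.2978]
orientation: [3.141, -0.002, 1.818]
ft_force: [-1.1, 0.6, 0.8]
grip_width: 0.0855
gripper_force: 0.0
```

```bash
cat > tf.py <<'E'
from m import *
def rect(P):
    (x,y),(w,h),a=cv2.minAreaRect((P*1000).astype(np.float32)); 
    if w<h: w,h,a=h,w,a+90
    return np.round([x,y,w,h,a%180],1)
def tray(im,d,c):
    W=world(c,d); b,g,r=[im[...,i].astype(int) for i in range(3)]
    grey=(abs(g-r)<22)&(abs(g-b)<22)&(g>50)
    m=(grey&(W[...,2]<.02)&(W[...,2]>.002)&(W[...,0]>.4)&(W[...,0]<.75)&(abs(W[...,1])<.3)).astype(np.uint8)
    m=cv2.morphologyEx(m,cv2.MORPH_OPEN,np.ones((3,3)))
    k,L,st,ce=cv2.connectedComponentsWithStats(m); i=1+st[1:,4].argmax()
    v,u=np.nonzero(L==i); P=plane(c,np.c_[u,v],.005)[:,:2]
    t=(W[...,2]>.044)&(W[...,2]<.056)&(W[...,0]>.45)&(W[...,0]<.72)&(abs(W[...,1])<.3)
    return rect(P), (W[t].mean(0)*1000).round(1) if t.any() else None, (rect(W[t][:,:2]) if t.any() else None)
E
python3 - <<'E'
from tf import *
c=cam("top"); im=cv2.imread("pics/top0.png"); d=np.load("pics/top0.npy"); print(tray(im,d,c))
W=world(c,d)
t=(W[...,2]>.055)&(W[...,2]<.066)&(W[...,0]>.45)&(W[...,0]<.72)&(W[...,1]>.3)&(W[...,1]<.55); print("housing",rect(W[t][:,:2]),W[t][:,2].mean())
h=W[...,2]
for z0,z1 in((.032,.039),(.045,.052)):
    t=(h>z0)&(h<z1)&(W[...,0]>.45)&(W[...,0]<.72)&(W[...,1]>.13)&(W[...,1]<.36)
    k,L,st,ce=cv2.connectedComponentsWithStats(t.astype(np.uint8))
    for i in range(1,k):
        if st[i,4]>8: print(z0,ce[i].round(),st[i,4],rect(W[L==i][:,:2]))
print({k:np.round(v,3) for k,v in manip.get_state().items() if k in("time","eef_pos","orientation","q")})
c,im,d=shot("wrist","w1"); print(-c[2].T@c[3]*1000,c[2][2]); 
for o in cells("w",im,d,c): print(*o)
E
```

```text
(array([591.2, -84.3, 227.1,  74.3,  92.7]), array([550.7,  81.3,  49.2]), array([562.9,  26.8, 556.4, 155.2,  83.4]))
housing [584.6 383.2 160.1 133.9  83.6] 0.0617329764635119
0.032 [165. 160.] 28 [615.5 351.5  31.9   9.7 176.8]
0.032 [227. 165.] 11 [607.3 191.2  13.4   5.7  90.3]
0.032 [164. 187.] 42 [550.3 344.8  29.4  26.4  90.6]
0.032 [177. 192.] 15 [535.3 315.6  17.3   5.4  84. ]
0.032 [191. 193.] 27 [531.4 280.1  41.9   6.1  85.3]
0.032 [205. 195.] 13 [528.2 245.2  19.    5.   76.5]
0.032 [221. 197.] 15 [523.8 202.4  16.2   5.2  88.4]
0.045 [174. 158.] 31 [623.1 326.5  35.8  14.2  76.9]
0.045 [189. 159.] 41 [618.9 284.4  42.1  13.   85.3]
0.045 [204. 161.] 30 [615.4 247.1  30.   10.6  79.3]
0.045 [214. 162.] 19 [613.  221.7  14.2  10.   77.2]
0.045 [222. 163.] 20 [611.6 199.2  23.6   8.5  92.1]
0.045 [169. 194.] 50 [528.  332.7  26.   16.9  83.8]
0.045 [184. 196.] 49 [524.  296.7  27.1  15.7  90.1]
0.045 [198. 198.] 49 [519.5 259.   25.4  15.8  91.3]
0.045 [212. 200.] 58 [516.3 221.8  26.8  16.8  82. ]
{'time': np.float64(1.183), 'q': array([-7.580e-01,  5.830e-01,  1.900e-02
[... 170 characters left out ...]
.39557244  267.89965468] [ 0.06321967 -0.25132304 -0.96583643]
[311.   6.] [ 470.3 -240.7] 26.3 8.2 12.6 23.8 [118. 133.  90.]
[587.  94.] [ 712.3 -244.1] 88.2 54.8 23.1 30.9 [ 16. 172. 174.]
[345. 112.] [ 517.4 -310.7] 45.6 27.8 -29.9 28.6 [ 40.  83. 146.]
[606. 253.] [ 799.3 -376.1] 143.8 5.4 90.0 30.6 [81. 95. 94.]
[311. 197.] [ 507.9 -388.3] 45.4 28.4 15.2 28.6 [196. 204. 197.]
[474. 262.] [ 678.4 -415.8] 35.5 18.9 55.2 24.4 [ 19.  28. 217.]
[362. 272.] [ 573.8 -449.5] 45.7 28.6 -10.5 28.6 [164. 134. 233.]
[142. 272.] [ 368.  -500.5] 21.4 10.1 -44.5 31.2 [20. 22. 22.]
[ 55. 282.] [ 282.1 -534.8] 119.1 3.1 15.2 30.7 [77. 85. 85.]
[494. 393.] [ 765.8 -561.3] 67.7 4.2 0.8 27.6 [55. 58. 57.]
```

View pics/w1.png

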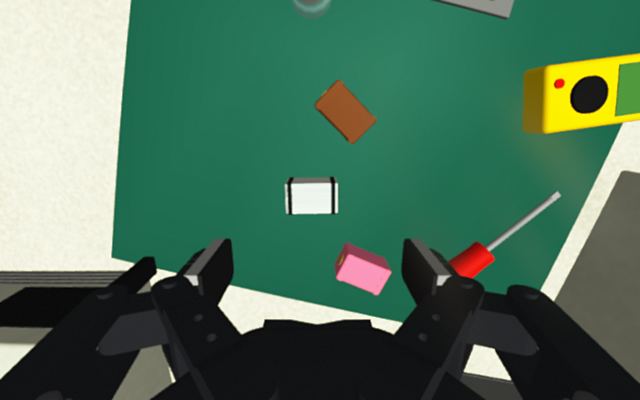

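The wrist view shows the white banded cell at (311,197), clearly distinct from the brown block (345,112) and the pink one (362,272). I'll descend on it.

Emit:
{"method": "move_arm", "body": {"steps": [[1,[-2,-0.6,-30],0.5],[1,[0,0,-30],0],[1,[0,0,-20],0],[1,[0,0,0],0],[1,[0,0,0],0]]}}

```text
time: 1.65
eef_pos: [0.5076, -0.3882, 0.2199]
orientation: [-3.14, -0.002, 1.815]
ft_force: [-0.4, -0.8, 0.7]
grip_width: 0.0855
gripper_force: 0.0
```

```bash
python3 - <<'E'
from tf import *
s=manip.get_state();print(s["eef_pos"],np.degrees(s["orientation"]))
c,im,d=shot("wrist","w2"); 
for o in cells("w",im,d,c): print(*o)
E
```

```text
[ 0.50760554 -0.38824946  0.21991015] [-1.79919989e+02 -1.08391963e-01  1.03982007e+02]
[370. 105.] [ 517.5 -311.1] 46.3 28.4 -30.8 28.7 [ 42.  84. 143.]
[637. 119.] [ 678.6 -275.1] 24.0 4.5 -61.8 19.2 [  1.  95. 116.]
[320. 227.] [ 508.  -388.5] 46.3 28.8 14.5 28.6 [190. 198. 193.]
[558. 299.] [ 685.9 -402.9] 17.7 5.9 -25.7 24.1 [ 21.  30. 211.]
[383. 314.] [ 565.8 -441. ] 28.6 16.1 -9.9 28.4 [136. 112. 203.]
[ 20. 338.] [ 316.3 -525.2] 34.5 3.9 16.1 30.8 [80. 89. 89.]
[481. 358.] [ 649.1 -461. ] 24.6 19.2 60.0 25.2 [ 15.  24. 230.]
```

Emit:
{"method": "move_arm", "body": {"steps": [[1,[0.5,-0.2,-25],0.5],[1,[0,0,-14],0],[1,[0,0,0],0],[-1,[0,0,0],0],[-1,[0,0,0],0]]}}

```text
time: 2.12
eef_pos: [0.5096, -0.3891, 0.1834]
orientation: [3.14, 0.002, 1.825]
ft_force: [0.3, -0.4, -0.1]
grip_width: 0.0638
gripper_force: 0.0
```

Emit:
{"method": "move_arm", "body": {"steps": [[-1,[0,0,0],0],[-1,[0,0,0],0],[-1,[0,0,0],0],[-1,[0,0,0],0],[-1,[0,0,0],0]]}}

```text
time: 2.53
eef_pos: [0.5096, -0.389, 0.1832]
orientation: [3.14, 0.002, 1.825]
ft_force: [-0.5, -0.2, 6.5]
grip_width: 0.0452
gripper_force: 41.3
```

Emit:
{"method": "move_arm", "body": {"steps": [[-1,[0,0,30],0],[-1,[0,0,30],0],[-1,[0,0,30],0],[-1,[0,0,0],0]]}}

```text
time: 2.87
eef_pos: [0.5107, -0.3899, 0.2784]
orientation: [3.136, 0.008, 1.825]
ft_force: [-0.1, -1.2, -1.0]
grip_width: 0.0453
gripper_force: 41.8
```

Emit:
{"method": "move_arm", "body": {"steps": [[-1,[10,34,2],-1.5],[-1,[10,34,2],-1.5],[-1,[10,34,2],-1.5],[-1,[10,34,2],-1.5],[-1,[10,34,2],-1.5]]}}

```text
time: 3.28
eef_pos: [0.5592, -0.2169, 0.282]
orientation: [3.141, 0.001, 1.693]
ft_force: [0.6, -0.5, -1.0]
grip_width: 0.0451
gripper_force: 41.7
```

Emit:
{"method": "move_arm", "body": {"steps": [[-1,[10,34,2],-1.5],[-1,[10,34,2],-1.5],[-1,[10,34,2],-1.5],[-1,[0,0,0],0],[-1,[0,0,0],0]]}}

```text
time: 3.7
eef_pos: [0.5895, -0.1146, 0.2879]
orientation: [3.141, 0.0, 1.619]
ft_force: [-1.1, -0.5, -0.5]
grip_width: 0.0454
gripper_force: 41.7
```

```bash
python3 - <<'E'
from tf import *
s=manip.get_state();print(s["eef_pos"],np.degrees(s["orientation"]),s["grip_width"])
c,im,d=shot("wrist","w3"); print(tray(im,d,c))
for o in cells("w",im,d,c): print(*o)
E
```

```text
[ 0.58951611 -0.11459727  0.28789238] [1.79944885e+02 2.19961914e-02 9.27753213e+01] 0.04543642749077505
(array([587.5, -51.6, 163.5,  74.5,  92.8]), array([ 574.4, -192.8,   50.3]), array([ 533.1, -204.8,  166.5,   20. ,   15.6]))
[119.   8.] [436.8  25.9] 47.0 11.7 9.1 28.6 [155. 164. 160.]
[576. 133.] [798.9 -65.9] 230.1 4.7 90.0 31.3 [80. 95. 95.]
[487. 187.] [ 738.3 -101.5] 62.2 62.2 -78.3 18.7 [  7. 238. 251.]
[136. 223.] [ 428.9 -147.2] 46.6 29.3 -20.9 28.6 [178. 188. 185.]
[470. 324.] [ 741.7 -232.7] 29.2 7.6 -43.1 31.3 [ 59. 141.  78.]
[428. 343.] [ 702.5 -252.4] 38.2 18.8 -64.9 34.4 [18. 84. 90.]
```

View pics/w3.png

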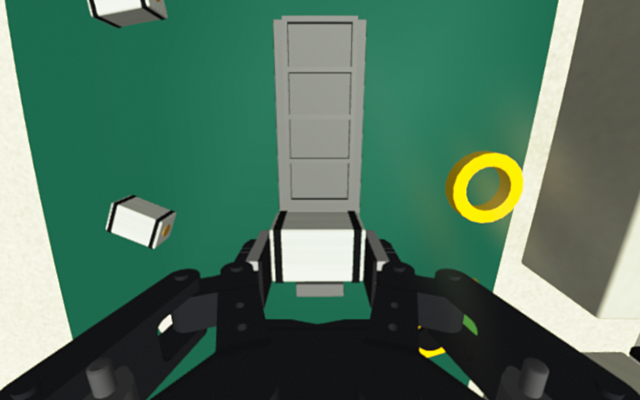

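The wrist picture shows the four empty pockets, with inner columns about 288–351 and rows about 24–198. The held cell covers the rear of the tray. I'll check my tray pose by projecting the pocket corners.

```bash
python3 - <<'E'
from tf import *
c=cam("wrist"); im=cv2.imread("pics/w3.png"); d=np.load("pics/w3.npy"); W=world(c,d)
o=np.array([587.2,-45.9]);a=np.radians(2.8);R=np.array([[np.cos(a),-np.sin(a)],[np.sin(a),np.cos(a)]])
for y in(55.5,18.5,-18.5,-55.5):
    q=[np.r_[(o+R@[sx*25.5,y+sy*16.5])/1000,.005] for sx,sy in((-1,1),(1,1),(1,-1),(-1,-1))]
    p=proj(c,q); cv2.polylines(im,[np.int32(p*8)],True,(0,0,255),1,cv2.LINE_AA,3)
    p=proj(c,[np.r_[(o+R@[sx*25.5,y+sy*16.5])/1000,.012] for sx,sy in((-1,1),(1,1),(1,-1),(-1,-1))]); cv2.polylines(im,[np.int32(p*8)],True,(255,0,0),1,cv2.LINE_AA,3)
print("heights floor/wall mm",[ (W[v,u,2]*1000).round(1) for u,v in((320,45),(320,95),(320,140),(281,100),(320,69),(320,117))])
cv2.imwrite("pics/w3o.png",cv2.resize(im[5:215,250:390],None,fx=2.8,fy=2.8,interpolation=cv2.INTER_CUBIC))
E
```

```text
heights floor/wall mm [np.float64(5.1), np.float64(5.7), np.float64(5.0), np.float64(4.4), np.float64(12.6), np.float64(12.6)]
```

View pics/w3o.png

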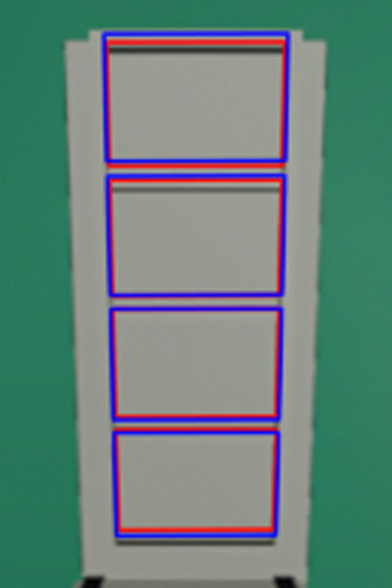

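The x fit is exact. In y the outline sits about 2 mm too far forward because the front edge I used was the 12 mm wall top. The corrected tray origin is (587.3,-48.1) with yaw 2.8°.

Emit:
{"method": "move_arm", "body": {"steps": [[-1,[-1.2,30.5,0],0],[-1,[-1.2,30.5,0],0],[-1,[-1.2,30.5,-10],0],[-1,[-1.2,30.5,-30],0],[-1,[0,0,-30],0]]}}

```text
time: 4.17
eef_pos: [0.5845, 0.0075, 0.2188]
orientation: [3.138, -0.001, 1.618]
ft_force: [0.1, -0.6, -1.9]
grip_width: 0.045
gripper_force: 41.8
```

Emit:
{"method": "move_arm", "body": {"steps": [[-1,[0,0,-8],0],[-1,[0,0,0],0],[-1,[0,0,0],0]]}}

```text
time: 4.42
eef_pos: [0.5846, 0.0033, 0.2107]
orientation: [-3.142, 0.0, 1.614]
ft_force: [0.8, -0.1, 0.2]
grip_width: 0.0453
gripper_force: 41.7
```

```bash
python3 - <<'E'
from tf import *
s=manip.get_state();print(s["eef_pos"],np.degrees(s["orientation"]),s["grip_width"])
c,im,d=shot("top","t1"); print(tray(im,d,c))
for o in cells("w",im,d,c): print(*o[:6])
E
```

```text
[0.58457974 0.00326183 0.21067806] [-1.79996059e+02  1.91554891e-02  9.24771398e+01] 0.04532344720397439
(array([ 592.3, -107.8,  146.7,   73.5,   92.6]), array([550.3,  78.6,  49.2]), array([563.2,  27. , 555.2, 155.8,  83.4]))
[392. 125.] [ 721.3 -238.9] 99.2 55.0 22.9 31.2
[466. 147.] [ 667.2 -433.7] 82.1 20.8 56.8 24.6
[117. 156.] [630.2 486.9] 44.0 24.6 -3.9 19.4
[471. 181.] [ 577.  -446.6] 45.3 28.9 -10.1 29.2
[162. 189.] [538.9 355.5] 50.1 16.4 -13.5 34.1
[419. 202.] [ 519.6 -309.1] 45.9 27.8 -30.7 28.5
[356. 235.] [ 431.2 -145.5] 45.0 28.2 -21.5 28.3
[ 98. 262.] [354.9 517. ] 86.2 5.7 -20.1 30.2
[184. 283.] [301.2 291.3] 95.4 3.8 0.1 29.9
[158. 288.] [286.9 359.3] 106.9 48.5 30.7 30.7
[505. 289.] [ 298.7 -529.7] 117.6 3.9 15.8 30.6
```

Emit:
{"method": "move_arm", "body": {"steps": [[-1,[0,4,0],0.3],[-1,[0,0,-8],0],[-1,[0,0,0],0],[-1,[0,0,0],0]]}}

```text
time: 4.8
eef_pos: [0.5842, 0.0086, 0.2021]
orientation: [-3.141, 0.0, 1.621]
ft_force: [0.2, 0.9, -1.1]
grip_width: 0.0448
gripper_force: 41.7
```

Emit:
{"method": "move_arm", "body": {"steps": [[-1,[0.3,-1,-8],0],[-1,[0,0,-4],0],[-1,[0,0,-1.5],0],[-1,[0,0,0],0],[-1,[0,0,0],0]]}}

```text
time: 5.22
eef_pos: [0.5845, 0.0078, 0.1883]
orientation: [-3.141, -0.0, 1.621]
ft_force: [0.9, 0.2, -1.5]
grip_width: 0.0451
gripper_force: 41.7
```

Emit:
{"method": "move_arm", "body": {"steps": [[1,[0,0,0],0],[1,[0,0,0],0],[1,[0,0,0],0],[1,[0,0,0],0]]}}

```text
time: 5.55
eef_pos: [0.5846, 0.0078, 0.1886]
orientation: [3.142, 0.0, 1.621]
ft_force: [-0.1, -0.5, -0.2]
grip_width: 0.0853
gripper_force: 0.0
```

Emit:
{"method": "move_arm", "body": {"steps": [[1,[0,0,30],0],[1,[0,-10,30],0],[1,[0,-20,30],0],[1,[0,-20,5],0],[1,[0,0,0],0]]}}

```text
time: 5.97
eef_pos: [0.5858, -0.045, 0.2864]
orientation: [3.137, 0.002, 1.619]
ft_force: [-0.0, -0.0, -0.5]
grip_width: 0.0853
gripper_force: 0.0
```

```bash
python3 - <<'E'
from tf import *
s=manip.get_state();print(s["time"],s["eef_pos"],np.degrees(s["orientation"]),s["grip_width"])
c,im,d=shot("wrist","w4"); print(tray(im,d,c))
for o in cells("w",im,d,c): print(*o[:6])
E
```

```text
5.9667 [ 0.58575459 -0.04502199  0.28640003] [1.79711090e+02 1.41148122e-01 9.27579972e+01] 0.08526396880016242
(array([588.9, -79.2, 215.2,  74.5,  92.8]), array([ 456.2, -221.7,   50.4]), array([ 455.9, -222.1,   12.1,    6.3,   49.8]))
[578. 140.] [799.2  -2.8] 243.0 4.6 -89.8 31.2
[129.  90.] [434.9  34.6] 47.5 28.6 9.9 28.7
[317. 133.] [583.6   8.8] 46.2 28.1 2.7 33.6
[482. 252.] [741.9 -95. ] 62.4 49.9 -27.5 18.6
[138. 282.] [ 421.3 -138. ] 25.9 19.0 -23.7 28.5
[473. 373.] [ 753. -226.] 54.6 23.8 -67.5 31.1
```

Cell 1 lies flat in pocket 4: its top is at 33.6 mm and its angle is 2.7°, matching the tray. Next is the cell at (435,35).

Emit:
{"method": "move_arm", "body": {"steps": [[1,[-30,16,-12],1.5],[1,[-30,16,-12],1.5],[1,[-30,16,-12],1.5],[1,[-30,16,-12],1.3],[1,[-30,16,-12],1.3]]}}

```text
time: 6.43
eef_pos: [0.4323, 0.0389, 0.2224]
orientation: [-3.14, -0.001, 1.746]
ft_force: [0.4, 1.3, -1.1]
grip_width: 0.0852
gripper_force: 0.0
```

Emit:
{"method": "move_arm", "body": {"steps": [[1,[0,0,0],0],[1,[0,0,0],0]]}}

```text
time: 6.6
eef_pos: [0.432, 0.0391, 0.2224]
orientation: [-3.138, -0.001, 1.747]
ft_force: [2.0, -0.9, 0.1]
grip_width: 0.0854
gripper_force: 0.0
```

```bash
cat > look.py <<'E'
import sys
from tf import *
s=manip.get_state();print(s["time"],s["eef_pos"]*1000,np.degrees(s["orientation"]),s["grip_width"])
c,im,d=shot("wrist",sys.argv[1])
for o in cells("w",im,d,c): print(*o[:6])
E
python3 look.py w5
```

```text
6.6 [432.03363379  39.05690778 222.44134273] [-1.79775097e+02 -7.51251937e-02  1.00083061e+02] 0.08539942848396768
[323. 232.] [434.8  34.6] 45.8 29.0 10.3 28.6
[534. 289.] [582.3  18.6] 47.6 12.9 -3.0 32.4
```

Emit:
{"method": "move_arm", "body": {"steps": [[1,[2.8,-4.4,-25],0],[1,[0,0,-14],0],[1,[0,0,0],0],[-1,[0,0,0],0],[-1,[0,0,0],0]]}}

```text
time: 7.07
eef_pos: [0.4382, 0.0332, 0.1852]
orientation: [3.141, 0.0, 1.745]
ft_force: [1.0, 0.2, 0.3]
grip_width: 0.0638
gripper_force: 0.0
```

Emit:
{"method": "move_arm", "body": {"steps": [[-1,[0,0,0],0],[-1,[0,0,0],0],[-1,[0,0,0],0],[-1,[0,0,0],0],[-1,[0,0,0],0]]}}

```text
time: 7.48
eef_pos: [0.4379, 0.0333, 0.1856]
orientation: [3.14, 0.001, 1.745]
ft_force: [-0.6, -0.4, 6.0]
grip_width: 0.0451
gripper_force: 41.0
```

Emit:
{"method": "move_arm", "body": {"steps": [[-1,[0,0,30],0],[-1,[0,0,30],0],[-1,[0,0,10],0],[-1,[0,0,0],0],[-1,[0,0,0],0]]}}

```text
time: 7.9
eef_pos: [0.4377, 0.0334, 0.2551]
orientation: [3.14, 0.001, 1.745]
ft_force: [0.1, 0.1, -1.7]
grip_width: 0.0446
gripper_force: 42.2
```

```bash
cat > look2.py <<'E'
import sys
from tf import *
s=manip.get_state();print(s["time"],s["eef_pos"]*1000,np.degrees(s["orientation"]),s["grip_width"])
c,im,d=shot("top",sys.argv[1]); print(tray(im,d,c)[0])
for o in cells("w",im,d,c): print(*o[:6])
E
python3 look2.py t2
```

```text
7.9 [437.65233461  33.37205198 255.12848889] [1.79889081e+02 3.01840628e-02 9.99786717e+01] 0.044601157736195385
[590.6 -76.2 210.6  74.3  92.4]
[524. 126.] [ 714.9 -605.6] 189.1 93.7 51.3 31.2
[392. 125.] [ 721.2 -239.1] 99.8 54.1 23.7 31.2
[466. 147.] [ 666.5 -432.6] 84.9 21.5 57.2 24.7
[296. 175.] [585.6  11.3] 44.8 26.0 1.0 33.2
[471. 181.] [ 577.  -446.4] 46.1 29.6 -8.8 28.4
[419. 202.] [ 519.9 -309.3] 46.1 28.3 -30.7 28.5
[356. 236.] [ 431.  -145.3] 45.7 28.0 -20.8 28.1
[ 98. 262.] [354.8 517.1] 86.0 5.4 -21.2 30.2
[159. 286.] [298.4 332. ] 97.4 74.1 -0.9 33.3
[184. 283.] [301.  290.3] 96.3 2.6 -0.4 32.6
[505. 289.] [ 298.8 -530. ] 119.2 3.2 16.3 30.6
[ 80. 308.] [237.6 561.1] 114.6 18.8 -10.6 29.3
```

Emit:
{"method": "move_arm", "body": {"steps": [[-1,[29.7,-12.8,0],-1.44],[-1,[29.7,-12.8,0],-1.44],[-1,[29.7,-12.8,0],-1.44],[-1,[29.7,-12.8,-5],-1.44],[-1,[29.7,-12.8,-20],-1.44]]}}

```text
time: 8.37
eef_pos: [0.5879, -0.0314, 0.2301]
orientation: [3.139, 0.001, 1.618]
ft_force: [2.0, -0.4, 0.1]
grip_width: 0.045
gripper_force: 42.2
```

Emit:
{"method": "move_arm", "body": {"steps": [[-1,[0,0,-20],0],[-1,[0,0,-5],0],[-1,[0,0,0],0],[-1,[0,0,0],0]]}}

```text
time: 8.7
eef_pos: [0.5847, -0.0302, 0.2039]
orientation: [-3.139, -0.001, 1.62]
ft_force: [0.7, -0.0, -0.4]
grip_width: 0.0446
gripper_force: 42.1
```

Emit:
{"method": "move_arm", "body": {"steps": [[-1,[1.5,-0.3,-7],0],[-1,[0,0,-4],0],[-1,[0,0,-2],0],[-1,[0,0,0],0],[-1,[0,0,0],0]]}}

```text
time: 9.12
eef_pos: [0.5873, -0.0308, 0.1918]
orientation: [3.141, 0.0, 1.619]
ft_force: [0.3, -1.2, -0.6]
grip_width: 0.0449
gripper_force: 42.2
```

Emit:
{"method": "move_arm", "body": {"steps": [[-1,[0,0,-1],0],[-1,[0,0,0],0],[1,[0,0,0],0],[1,[0,0,0],0],[1,[0,0,0],0]]}}

```text
time: 9.53
eef_pos: [0.5874, -0.0309, 0.1908]
orientation: [3.141, 0.0, 1.619]
ft_force: [-0.7, 0.1, -0.3]
grip_width: 0.079
gripper_force: 0.0
```

Emit:
{"method": "move_arm", "body": {"steps": [[1,[0,0,0],0],[1,[0,0,30],0],[1,[0,-20,30],0],[1,[0,-20,30],0],[1,[0,-20,0],0]]}}

```text
time: 9.95
eef_pos: [0.5892, -0.0918, 0.2865]
orientation: [3.134, 0.003, 1.62]
ft_force: [2.6, -1.1, 0.8]
grip_width: 0.085
gripper_force: 0.0
```

Emit:
{"method": "move_arm", "body": {"steps": [[1,[0,0,0],0],[1,[0,0,0],0]]}}

```text
time: 10.12
eef_pos: [0.5873, -0.0917, 0.2808]
orientation: [3.141, 0.0, 1.618]
ft_force: [-0.9, -0.3, -0.4]
grip_width: 0.0855
gripper_force: 0.0
```

```bash
python3 look.py w6
```

```text
10.1167 [587.32150492 -91.69711389 280.83281921] [1.79966353e+02 3.27012194e-03 9.26824421e+01] 0.08551954021892279
[585. 140.] [799.4 -49.6] 239.7 5.0 -89.9 31.1
[319.  69.] [583.3   8.2] 45.7 28.2 2.9 33.7
[321. 122.] [586.3 -29.1] 45.4 28.3 3.4 33.6
[490. 214.] [ 738.3 -100.8] 62.3 62.3 25.2 18.7
[137. 251.] [ 429. -147.] 46.3 30.4 -20.9 28.6
[320. 296.] [ 593.7 -182.1] 39.1 2.8 3.0 30.4
[481. 357.] [ 755.9 -245.2] 32.8 30.7 82.9 31.1
```

Two cells are seated, with tops at 33.6 mm. Now the third, at (429,-147), angle -21°.

Emit:
{"method": "move_arm", "body": {"steps": [[1,[-31.5,-11,-12],-4.7],[1,[-31.5,-11,-12],-4.7],[1,[-31.5,-11,-12],-4.7],[1,[-31.5,-11,-12],-4.7],[1,[-32,-11,-12],-4.8]]}}

```text
time: 10.58
eef_pos: [0.4276, -0.1449, 0.2195]
orientation: [-3.14, -0.0, 1.205]
ft_force: [0.8, -0.8, -0.3]
grip_width: 0.0854
gripper_force: 0.0
```

Emit:
{"method": "move_arm", "body": {"steps": [[1,[0,0,0],0],[1,[0,0,0],0]]}}

```text
time: 10.75
eef_pos: [0.4274, -0.1451, 0.2195]
orientation: [-3.138, -0.001, 1.206]
ft_force: [-0.2, 0.1, 0.3]
grip_width: 0.0857
gripper_force: 0.0
```

```bash
python3 look.py w7
```

```text
10.75 [ 427.35540679 -145.07773654  219.48329466] [-1.79783339e+02 -4.07779822e-02  6.91227206e+01] 0.08568209877860186
[589. 195.] [ 592.1 -182.5] 41.5 12.4 18.9 31.4
[322. 228.] [ 428.9 -147.2] 45.9 29.2 -20.6 28.6
[402. 305.] [ 458.2 -220.6] 23.5 7.6 49.8 26.5
[493. 378.] [ 513.4 -308.2] 39.1 29.6 -31.2 28.4
```

Emit:
{"method": "move_arm", "body": {"steps": [[1,[1.5,-1.8,-25],0.2],[1,[0,0,-11],0],[1,[0,0,0],0],[-1,[0,0,0],0],[-1,[0,0,0],0]]}}

```text
time: 11.22
eef_pos: [0.4318, -0.1475, 0.1852]
orientation: [3.141, -0.0, 1.212]
ft_force: [0.4, -0.9, -0.0]
grip_width: 0.0639
gripper_force: 0.0
```

Emit:
{"method": "move_arm", "body": {"steps": [[-1,[0,0,0],0],[-1,[0,0,0],0],[-1,[0,0,0],0],[-1,[0,0,0],0],[-1,[0,0,0],0]]}}

```text
time: 11.63
eef_pos: [0.4314, -0.1478, 0.1856]
orientation: [3.14, -0.0, 1.211]
ft_force: [-0.1, 1.3, 5.5]
grip_width: 0.0451
gripper_force: 40.9
```

Emit:
{"method": "move_arm", "body": {"steps": [[-1,[0,0,30],0],[-1,[0,0,30],0],[-1,[0,0,10],0],[-1,[0,0,0],0],[-1,[0,0,0],0]]}}

```text
time: 12.05
eef_pos: [0.4311, -0.1478, 0.2552]
orientation: [3.14, 0.0, 1.211]
ft_force: [-0.3, 0.1, -0.8]
grip_width: 0.0449
gripper_force: 42.1
```

```bash
python3 look2.py t3
```

```text
12.05 [ 431.13930697 -147.7932916   255.15968523] [1.79887920e+02 1.29198529e-02 6.93856936e+01] 0.04491589462795298
[591.2 -86.7 227.3  74.   92.9]
[251.  94.] [800.1 135.3] 164.1 3.4 89.7 30.7
[392. 125.] [ 721.7 -239. ] 99.8 55.2 22.6 31.2
[334. 121.] [731.4 -86.3] 62.7 31.2 36.0 19.2
[466. 147.] [ 666.4 -434. ] 83.3 21.5 58.4 24.3
[311. 174.] [588.8 -27.3] 44.8 25.9 1.0 33.4
[296. 175.] [585.8  10.2] 45.0 28.4 1.6 33.1
[471. 181.] [ 576.5 -446.5] 47.3 29.9 -9.3 28.6
[162. 189.] [538.7 355.9] 50.7 18.1 -13.7 33.7
[419. 202.] [ 519.9 -309. ] 46.8 28.5 -29.4 27.9
[229. 234.] [429.6 183.3] 50.8 19.8 12.1 20.4
[ 98. 262.] [355.1 517. ] 84.9 5.4 -21.9 31.1
[184. 285.] [301.1 291.5] 95.8 4.8 -1.4 32.1
[160. 287.] [299.5 334.3] 93.0 69.3 1.3 33.4
[505. 289.] [ 298.1 -530.4] 117.7 4.9 15.6 30.3
[ 82. 299.] [257.2 555.2] 86.7 4.9 -22.2 27.3
```

Emit:
{"method": "move_arm", "body": {"steps": [[-1,[31.4,16.1,0],4.7],[-1,[31.4,16.1,0],4.7],[-1,[31.4,16.1,0],4.7],[-1,[31.4,16.1,-5],4.7],[-1,[31.4,16.1,-20],4.6]]}}

```text
time: 12.52
eef_pos: [0.59, -0.0664, 0.2301]
orientation: [3.139, 0.001, 1.623]
ft_force: [0.2, -1.4, -1.1]
grip_width: 0.045
gripper_force: 42.1
```

Emit:
{"method": "move_arm", "body": {"steps": [[-1,[0,0,-20],0],[-1,[0,0,-5],0],[-1,[0,0,0],0],[-1,[0,0,0],0]]}}

```text
time: 12.85
eef_pos: [0.5867, -0.0675, 0.204]
orientation: [-3.139, -0.001, 1.618]
ft_force: [0.3, -0.1, -0.8]
grip_width: 0.0452
gripper_force: 42.0
```

Emit:
{"method": "move_arm", "body": {"steps": [[-1,[1.3,0,-7],0],[-1,[0,0,-4],0],[-1,[0,0,-3],0],[-1,[0,0,0],0],[-1,[0,0,0],0]]}}

```text
time: 13.27
eef_pos: [0.589, -0.0675, 0.1908]
orientation: [3.141, 0.0, 1.619]
ft_force: [-0.1, 0.1, -1.7]
grip_width: 0.0453
gripper_force: 42.1
```

Emit:
{"method": "move_arm", "body": {"steps": [[1,[0,0,0],0],[1,[0,0,0],0],[1,[0,0,0],0],[1,[0,0,0],0],[1,[0,0,30],0]]}}

```text
time: 13.68
eef_pos: [0.5869, -0.0667, 0.2164]
orientation: [-3.134, -0.002, 1.619]
ft_force: [-0.1, 0.3, -0.4]
grip_width: 0.0855
gripper_force: 0.0
```

Emit:
{"method": "move_arm", "body": {"steps": [[1,[0,-10,30],0],[1,[0,-25,30],0],[1,[0,-25,0],0],[1,[0,0,0],0],[1,[0,0,0],0]]}}

```text
time: 14.1
eef_pos: [0.5891, -0.1282, 0.2809]
orientation: [3.141, 0.0, 1.617]
ft_force: [-0.5, 0.0, -1.0]
grip_width: 0.0853
gripper_force: 0.0
```

```bash
python3 look.py w8
```

```text
14.1 [ 589.13095044 -128.21581493  280.85935404] [1.79959320e+02 1.00625703e-02 9.26688794e+01] 0.08531188182669597
[319.  19.] [583.5   4.8] 46.0 21.5 3.0 33.7
[586. 128.] [798.9 -73.5] 213.7 4.8 90.0 31.2
[321.  70.] [586.3 -29.5] 45.7 28.5 2.9 33.7
[320. 124.] [588.2 -67.6] 45.9 28.4 2.8 33.6
[496. 173.] [ 737.9 -100.9] 62.4 62.1 74.1 18.7
[321. 260.] [ 594.2 -181.8] 40.0 2.0 2.2 31.1
[489. 285.] [ 750. -202.] 13.3 8.2 0.0 29.8
[402. 313.] [ 671.4 -235.4] 29.6 12.6 58.4 29.1
[508. 390.] [ 798.9 -327.9] 28.0 3.1 -89.5 29.5
```

View pics/w8.png

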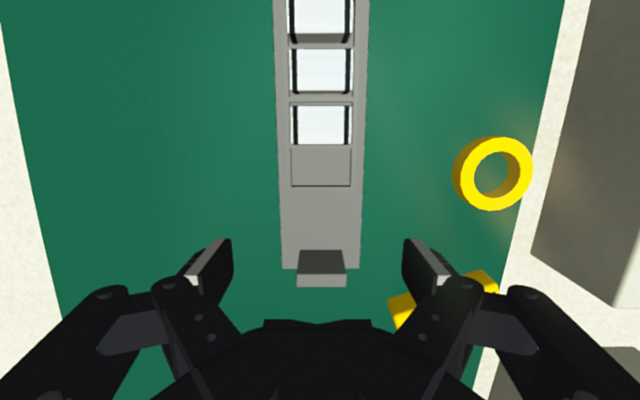

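Pockets 2–4 are filled, the rear pocket (321,165) is empty, and the tab is at (321,268). The tab front face is at y=-181.8, as expected. I'll take one wrist look over the fixture before gripping the tray.

Emit:
{"method": "move_arm", "body": {"steps": [[1,[-2,36,18],0],[1,[-2,38,18],0],[1,[-2,38,18],0],[1,[-2,38,18],0],[1,[-2,38,8],0]]}}

```text
time: 14.57
eef_pos: [0.5788, 0.0623, 0.3615]
orientation: [3.141, -0.0, 1.62]
ft_force: [1.2, 0.2, -0.1]
grip_width: 0.0853
gripper_force: 0.0
```

Emit:
{"method": "move_arm", "body": {"steps": [[1,[-2,38,0],0],[1,[-2,38,0],0],[1,[-2,34,0],0],[1,[0,0,0],0],[1,[0,0,0],0]]}}

```text
time: 14.98
eef_pos: [0.5721, 0.1723, 0.3591]
orientation: [-3.14, 0.0, 1.624]
ft_force: [-0.2, -0.1, 0.0]
grip_width: 0.0854
gripper_force: 0.0
```

```bash
python3 - <<'E'
from tf import *
s=manip.get_state();print(s["time"],s["eef_pos"]*1000,np.degrees(s["orientation"]))
c,im,d=shot("wrist","w9"); W=world(c,d);np.save("pics/w9W.npy",W);np.savez("pics/w9c.npz",K=c[0],k=c[1],R=c[2],t=c[3])
h=W[...,2]; b=(W[...,0]>.45)&(W[...,0]<.72)&(W[...,1]>.08)&(W[...,1]<.55)
for z0,z1 in((.008,.016),(.033,.038),(.046,.051),(.058,.065)):
    k,L,st,ce=cv2.connectedComponentsWithStats(((h>z0)&(h<z1)&b).astype(np.uint8))
    for i in range(1,k):
        if st[i,4]>40: print(z0,ce[i].round(),st[i,4],rect(W[L==i][:,:2]))
E
```

```text
14.9833 [572.11769524 172.31908944 359.07721043] [-1.79891184e+02  2.34349657e-03  9.30329359e+01]
0.008 [285.  93.] 1252 [530.6 250.4 204.   21.1  78.2]
0.008 [213. 159.] 51 [452.  187.8  19.9   1.2 102.7]
0.008 [350. 186.] 228 [608.  165.3  52.4   9.4 108.8]
0.033 [280.  79.] 939 [528.6 267.1 150.7   6.5  83.9]
0.033 [351. 169.] 52 [604.7 188.4  10.9   5.4  93.4]
0.046 [276.  10.] 403 [525.8 328.5  19.8  17.4  85.1]
0.046 [379.  25.] 135 [618.1 321.4  31.8   7.3  77.6]
0.046 [271.  50.] 504 [522.4 295.5  25.9  17.6  84.3]
0.046 [371.  68.] 122 [613.8 284.8  31.9   4.5  82.3]
0.046 [266.  92.] 453 [518.5 258.7  25.7  17.2  83.8]
0.046 [365. 107.] 93 [612.6 248.   30.7   8.4  77.8]
0.046 [262. 131.] 420 [514.7 222.2  26.   17.1  83.5]
0.058 [367.  19.] 338 [604.8 322.7  31.5  11.5  79.9]
0.058 [358.  63.] 322 [600.3 286.4  32.9  11.   78.4]
0.058 [355. 106.] 201 [600.8 249.5  31.3   8.1  83.2]
0.058 [348. 147.] 183 [597.7 213.3  31.    7.4  85.9]
```

View pics/w9.png

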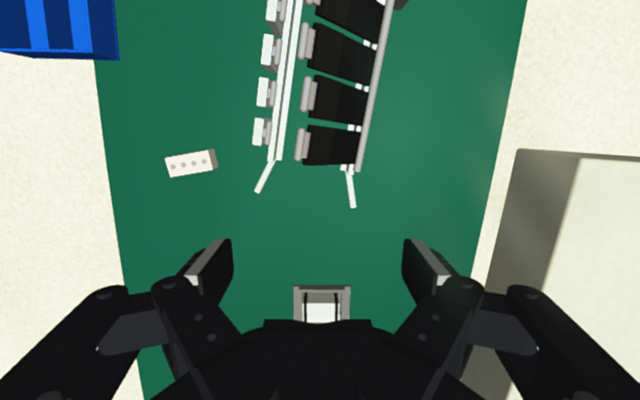

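The fixture shows catch posts at about (262,131), (266,92) and (271,50), and its mouth guides at (265,176) and (350,186). Its pose works out to origin (572.2,271.6), yaw -6.0°. The right rail end confirms this: computed x=41, y=-79, which agrees with the description. Now to the tab.

Emit:
{"method": "move_arm", "body": {"steps": [[1,[1.7,-27.7,0],6.9],[1,[1.7,-27.7,0],6.9],[1,[1.7,-27.7,0],6.9],[1,[1.7,-27.7,0],6.9],[1,[1.7,-27.7,-6],6.9]]}}

```text
time: 15.45
eef_pos: [0.5816, 0.0288, 0.3546]
orientation: [3.141, 0.001, 2.226]
ft_force: [0.5, -0.2, 0.4]
grip_width: 0.0852
gripper_force: 0.0
```

Emit:
{"method": "move_arm", "body": {"steps": [[1,[1.7,-27.7,-10],6.9],[1,[1.7,-27.7,-10],6.9],[1,[1.7,-27.7,-10],6.9],[1,[1.7,-27.7,-10],6.9],[1,[1.7,-27.7,-10],6.9]]}}

```text
time: 15.87
eef_pos: [0.5895, -0.1098, 0.3032]
orientation: [-3.141, -0.001, 2.828]
ft_force: [-0.1, 0.2, 0.5]
grip_width: 0.0856
gripper_force: 0.0
```

Emit:
{"method": "move_arm", "body": {"steps": [[1,[1.7,-27.7,-10],6.9],[1,[1.7,-27.7,-10],6.9],[1,[1.7,-27.7,-10],6.9],[1,[0,0,0],0],[1,[0,0,0],0]]}}

```text
time: 16.28
eef_pos: [0.5942, -0.1927, 0.2728]
orientation: [3.141, -0.002, -3.103]
ft_force: [-0.1, 1.1, 0.6]
grip_width: 0.0854
gripper_force: 0.0
```

```bash
python3 - <<'E'
from tf import *
s=manip.get_state();print(s["time"],s["eef_pos"]*1000,np.degrees(s["orientation"]),s["q"])
c,im,d=shot("wrist","w10"); W=world(c,d);h=W[...,2]
b=(W[...,0]>.5)&(W[...,0]<.7)&(W[...,1]>-.3)&(W[...,1]<.1)
for z0,z1 in((.003,.015),(.044,.054),(.03,.037)):
    k,L,st,ce=cv2.connectedComponentsWithStats(((h>z0)&(h<z1)&b).astype(np.uint8))
    for i in range(1,k):
        if st[i,4]>40: print(z0,ce[i].round(),st[i,4],rect(W[L==i][:,:2]),h[L==i].mean())
E
```

```text
16.2833 [ 594.23579956 -192.66881943  272.83209101] [ 1.79949506e+02 -1.16040132e-01 -1.77785455e+02] [-4.30467880e-01  5.73539207e-01 -6.95360290e-02  9.29926002e-01
 -1.29559579e-04 -4.69117945e-01]
0.003 [195.  98.] 220 [ 513.9 -293.5   26.7    9.1  171.5] 0.009099960328186395
0.003 [409. 191.] 13613 [589.6 -86.9 231.1  76.3  92.8] 0.006922552238142648
0.003 [262. 282.] 360 [ 675.6 -240.8   57.1   26.9   67.6] 0.009812236636942622
0.044 [326. 214.] 913 [ 593.7 -187.2   39.7   11.8    2.2] 0.05050538767849014
0.03 [477. 206.] 2112 [587.9 -67.5  46.5  30.5   2.8] 0.033631967096449875
0.03 [524. 204.] 2047 [586.  -29.6  46.3  30.1   2.8] 0.0336086359384563
0.03 [570. 203.] 2005 [583.4   7.9  46.   30.    2.8] 0.03358834562229452
0.03 [249. 307.] 1284 [ 687.7 -250.5   46.9   35.9  110. ] 0.0315852208360756
```

View pics/w10.png

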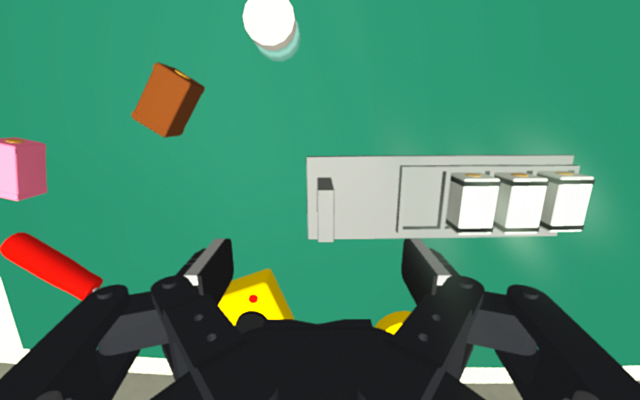

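The tab top is at (326,210), centre (593.7,-187.2), measured 50 mm high. The three cells still lie in the tray. I'll grip the tab.

Emit:
{"method": "move_arm", "body": {"steps": [[1,[-0.4,5.5,-25],0.6],[1,[0,0,-25],0],[1,[0,0,-25],0],[1,[0,0,0],0],[-1,[0,0,0],0]], "newtons": 60}}

```text
time: 16.75
eef_pos: [0.5943, -0.1841, 0.1987]
orientation: [3.14, -0.002, -3.088]
ft_force: [0.4, -0.5, 1.1]
grip_width: 0.0757
gripper_force: 0.0
```

Emit:
{"method": "move_arm", "body": {"steps": [[-1,[0,0,0],0],[-1,[0,0,0],0],[-1,[0,0,0],0],[-1,[0,0,0],0],[-1,[0,0,0],0]]}}

```text
time: 17.17
eef_pos: [0.5953, -0.1853, 0.2]
orientation: [-3.14, 0.001, -3.088]
ft_force: [1.5, -5.5, 1.0]
grip_width: 0.0121
gripper_force: 2.2
```

Emit:
{"method": "move_arm", "body": {"steps": [[-1,[0,0,0],0],[-1,[0,0,0],0],[-1,[0,0,0],0]]}}

```text
time: 17.42
eef_pos: [0.5954, -0.1854, 0.2001]
orientation: [-3.141, 0.002, -3.088]
ft_force: [0.1, -0.8, 5.9]
grip_width: 0.0105
gripper_force: 59.8
```

Emit:
{"method": "move_arm", "body": {"steps": [[-1,[-2,3.5,0],-0.3],[-1,[-5,8.5,0],-0.8],[-1,[-5,9,0],-0.8],[-1,[-6,10,0],-0.9],[-1,[-6,10,0],-0.9]]}}

```text
time: 17.83
eef_pos: [0.5717, -0.1448, 0.2001]
orientation: [-3.139, 0.003, 3.129]
ft_force: [3.5, -6.7, 3.5]
grip_width: 0.0108
gripper_force: 59.5
```

Emit:
{"method": "move_arm", "body": {"steps": [[-1,[-6,10,0],-0.9],[-1,[-6,10,0],-0.9],[-1,[-6,10,0],-0.9],[-1,[-6,10,0],-0.9],[-1,[-5,9,0],-0.8]]}}

```text
time: 18.25
eef_pos: [0.5426, -0.0955, 0.2001]
orientation: [-3.139, 0.003, 3.052]
ft_force: [2.6, -5.9, 4.2]
grip_width: 0.0106
gripper_force: 59.5
```

Emit:
{"method": "move_arm", "body": {"steps": [[-1,[-5,9,0],-0.8],[-1,[-2,5,0],-0.3],[-1,[0,0,0],0],[-1,[0,0,0],0]]}}

```text
time: 18.58
eef_pos: [0.5352, -0.0808, 0.2001]
orientation: [-3.141, 0.002, 3.034]
ft_force: [-0.6, 1.0, 9.0]
grip_width: 0.0107
gripper_force: 60.4
```

```bash
python3 - <<'E'
from tf import *
s=manip.get_state();print(s["time"],s["eef_pos"]*1000,np.degrees(s["orientation"]),s["grip_width"],s["ft_force"])
c,im,d=shot("wrist","w11"); W=world(c,d);h=W[...,2]
b=(W[...,0]>.4)&(W[...,0]<.7)&(W[...,1]>-.3)&(W[...,1]<.35)
for z0,z1 in((.003,.015),(.03,.0365),):
    k,L,st,ce=cv2.connectedComponentsWithStats(((h>z0)&(h<z1)&b).astype(np.uint8))
    for i in range(1,k):
        if st[i,4]>100: print(z0,ce[i].round(),st[i,4],rect(W[L==i][:,:2]),h[L==i].mean())
c,im,d=shot("top","t4"); W=world(c,d);h=W[...,2]
print("top")
b=(W[...,0]>.4)&(W[...,0]<.7)&(W[...,1]>-.3)&(W[...,1]<.35)
for z0,z1 in((.030,.0365),(.045,.052)):
    k,L,st,ce=cv2.connectedComponentsWithStats(((h>z0)&(h<z1)&b).astype(np.uint8))
    for i in range(1,k):
        if st[i,4]>30: print(z0,ce[i].round(),st[i,4],rect(W[L==i][:,:2]),h[L==i].mean())
E
```

```text
18.5833 [535.24196975 -80.81317249 200.07806545] [-1.79984063e+02  9.91739106e-02  1.73861181e+02] 0.010729078944198608 [-0.60172815  0.95297193  9.04576048]
0.003 [ 74. 145.] 837 [ 467.8 -217.8   33.1   14.6  179.9] 0.009779092642605163
0.003 [438. 211.] 21978 [544.9  10.8 216.6  75.8  83.5] 0.007155163199565655
0.03 [ 35. 151.] 403 [ 467.  -218.4   26.8   12.2    3.1] 0.03244538177021269
0.03 [538. 244.] 4194 [547.4  37.4  46.1  30.2 174.1] 0.03351267840266385
0.03 [604. 245.] 4010 [552.1  75.6  46.6  30.9 173.7] 0.03350193126246737
0.03 [635. 269.] 205 [567.2  98.1  19.2   5.1 178.3] 0.032013652809684684
top
0.03 [397. 137.] 116 [ 692.4 -251.    52.    35.2  115.3] 0.03213193598778183
0.03 [255. 185.] 157 [557.3 115.2  45.6  29.1 174.3] 0.03316776798055169
0.03 [270. 186.] 160 [554.1  77.7  46.   28.2 173.3] 0.032746469171229454
0.03 [285. 188.] 164 [549.8  39.2  45.3  28.  172.1] 0.03302939317740586
0.045 [174. 158.] 46 [622.8 324.8  34.1  13.4  79.8] 0.04804927476513673
0.045 [188. 159.] 35 [619.3 287.2  33.9  16.1  91.5] 0.04789722147335133
0.045 [209. 162.] 58 [613.4 233.   63.2  12.7  83.6] 0.04831809613761983
0.045 [169. 194.] 54 [528.1 333.3  24.4  16.7  81.9] 0.04813832217541694
0.045 [184. 196.] 55 [524.  296.1  26.   15.8  90.8] 0.04883265912023704
0.045 [198. 198.] 51 [519.7 258.8  26.1  15.4  89.4] 0.04819255357820085
0.045 [212. 200.] 55 [515.9 221.7  25.4  16.2  83.5] 0.04862349527770569
0.045 [389. 220.] 102 [ 470.1 -226.6   30.8   27.9   91.1] 0.04942795860983231
```

View pics/w11.png

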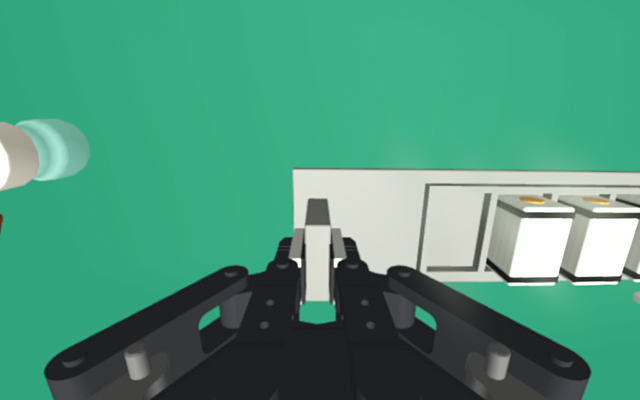

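The tray is in line with the fixture to within about 1 mm: the cell line matches the centre line from the catch posts, and the yaw is -6.1°. I'll slide it in.

Emit:
{"method": "move_arm", "body": {"steps": [[-1,[0.5,5,0],0],[-1,[1,9.5,0],0],[-1,[1,9.5,0],0],[-1,[1,9.5,0],0],[-1,[1,9.5,0],0]]}}

```text
time: 19.1
eef_pos: [0.5401, -0.0388, 0.2001]
orientation: [-3.138, 0.002, 3.033]
ft_force: [-0.9, -9.1, 7.9]
grip_width: 0.0103
gripper_force: 60.0
```

Emit:
{"method": "move_arm", "body": {"steps": [[-1,[1,9.5,0],0],[-1,[1,9.5,0],0],[-1,[1,9.5,0],0],[-1,[1,9.5,0],0],[-1,[0,0,0],0]]}}

```text
time: 19.52
eef_pos: [0.5441, 0.0006, 0.2001]
orientation: [-3.14, 0.002, 3.035]
ft_force: [0.9, -1.4, 8.3]
grip_width: 0.0109
gripper_force: 60.2
```

```bash
cat > tl.py <<'E'
import sys
from tf import *
s=manip.get_state();print(s["time"],s["eef_pos"]*1000,np.degrees(s["orientation"]),s["grip_width"],s["ft_force"],s["wrist_torque"])
c,im,d=shot("top",sys.argv[1]); W=world(c,d);h=W[...,2]
b=(W[...,0]>.4)&(W[...,0]<.7)&(W[...,1]>-.3)&(W[...,1]<.35)
F=np.array([573.6,272.1]);ax=np.array([.9942,-.1070]);ay=np.array([.1070,.9942])
k,L,st,ce=cv2.connectedComponentsWithStats(((h>.029)&(h<.0365)&b).astype(np.uint8))
for i in range(1,k):
    if st[i,4]>30: r=rect(W[L==i][:,:2]); print(ce[i].round(),st[i,4],r,"fix",((r[:2]-F)@ax).round(1),((r[:2]-F)@ay).round(1))
E
python3 tl.py t5
```

```text
19.5167 [544.11875558   0.57875164 200.09414215] [-1.79928019e+02  1.34410516e-01  1.73882070e+02] 0.010913390238426145 [ 0.86469467 -1.35545637  8.25629451] [-0.03851795  0.0127509  -0.12455464]
[396. 138.] 149 [ 683.7 -251.7   55.5   32.    91. ] fix 165.5 -509.0
[225. 181.] 161 [565.4 196.   45.9  25.3 174.3] fix -0.0 -76.5
[238. 183.] 184 [562.3 159.2  45.9  29.1 175.2] fix 0.8 -113.5
[185. 193.] 38 [532.8 294.8  65.4   6.2  85. ] fix -43.0 18.2
```

Emit:
{"method": "move_arm", "body": {"steps": [[-1,[1,9.5,0],0],[-1,[1,9.5,0],0],[-1,[1,9.5,0],0],[-1,[1,9.5,0],0],[-1,[0,0,0],0]]}}

```text
time: 19.98
eef_pos: [0.5481, 0.0385, 0.2001]
orientation: [-3.14, 0.002, 3.035]
ft_force: [-0.0, -0.7, 8.8]
grip_width: 0.0113
gripper_force: 60.2
```

Emit:
{"method": "move_arm", "body": {"steps": [[-1,[1,9.5,0],0],[-1,[1,9.5,0],0],[-1,[1,9.5,0],0],[-1,[1,9.5,0],0],[-1,[0,0,0],0]]}}

```text
time: 20.4
eef_pos: [0.552, 0.0765, 0.2001]
orientation: [-3.14, 0.002, 3.035]
ft_force: [-0.2, -1.7, 8.8]
grip_width: 0.0109
gripper_force: 60.2
```

Emit:
{"method": "move_arm", "body": {"steps": [[-1,[1,9.5,0],0],[-1,[1,9.5,0],0],[-1,[1,9.5,0],0],[-1,[0.6,5.5,0],0],[-1,[0,0,0],0]]}}

```text
time: 20.82
eef_pos: [0.5556, 0.1102, 0.2001]
orientation: [-3.14, 0.002, 3.034]
ft_force: [-0.1, -4.2, 9.0]
grip_width: 0.0108
gripper_force: 60.3
```

```bash
python3 tl.py t6
```

```text
20.8167 [555.58245671 110.15357666 200.0924317 ] [-1.79907134e+02  1.22429965e-01  1.73862317e+02] 0.010816492845374663 [-0.12471258 -4.19701944  8.95473918] [-0.63030971  0.15371635 -0.05768372]
[397. 137.] 146 [ 691.5 -250.9   54.9   35.8  109.5] fix 173.2 -507.4
```

Very little side force. Now I'll push slowly to the end stop.

Emit:
{"method": "move_arm", "body": {"steps": [[-1,[0.6,5.5,0],0],[-1,[0.6,5.5,0],0],[-1,[0.5,4,0],0],[-1,[0,0,0],0],[-1,[0,0,0],0]]}}

```text
time: 21.28
eef_pos: [0.5572, 0.1245, 0.2001]
orientation: [-3.14, 0.002, 3.034]
ft_force: [-0.2, -4.9, 9.5]
grip_width: 0.0108
gripper_force: 60.3
```

Emit:
{"method": "move_arm", "body": {"steps": [[-1,[0.3,3,0],0],[-1,[0.2,2,0],0],[-1,[0,0,0],0],[-1,[0,0,0],0]]}}

```text
time: 21.62
eef_pos: [0.5577, 0.1291, 0.2001]
orientation: [-3.139, 0.002, 3.034]
ft_force: [-0.3, -7.8, 10.0]
grip_width: 0.0105
gripper_force: 60.4
```

Emit:
{"method": "move_arm", "body": {"steps": [[-1,[0.2,2,0],0],[-1,[0.1,1,0],0],[-1,[0,0,0],0],[-1,[0,0,0],0]]}}

```text
time: 21.95
eef_pos: [0.558, 0.1319, 0.2001]
orientation: [-3.139, 0.002, 3.033]
ft_force: [-1.0, -9.4, 10.2]
grip_width: 0.0111
gripper_force: 60.4
```

Emit:
{"method": "move_arm", "body": {"steps": [[-1,[0.2,2,0],0],[-1,[0.1,1,0],0],[-1,[0,0,0],0],[-1,[0,0,0],0]]}}

```text
time: 22.28
eef_pos: [0.5582, 0.1343, 0.2001]
orientation: [-3.137, 0.002, 3.033]
ft_force: [-1.6, -14.3, 10.7]
grip_width: 0.0106
gripper_force: 60.6
```

Emit:
{"method": "move_arm", "body": {"steps": [[-1,[0.2,2,0],0],[-1,[0.1,1,0],0],[-1,[0,0,0],0],[-1,[0,0,0],0]]}}

```text
time: 22.62
eef_pos: [0.5583, 0.1353, 0.2001]
orientation: [-3.131, 0.002, 3.031]
ft_force: [-2.8, -28.8, 14.1]
grip_width: 0.0105
gripper_force: 61.2
```

Emit:
{"method": "move_arm", "body": {"steps": [[-1,[0.2,2,0],0],[-1,[0.1,1,0],0],[-1,[0,0,0],0],[-1,[0,0,0],0]]}}

```text
time: 22.95
eef_pos: [0.5584, 0.1363, 0.2001]
orientation: [-3.126, 0.002, 3.029]
ft_force: [-4.5, -42.1, 17.4]
grip_width: 0.011
gripper_force: 62.1
```

```bash
python3 tl.py t7; python3 - <<'E'
from h import *
c,im,d=shot("side","s7"); a=cv2.resize(im[70:170,230:350],None,fx=4.4,fy=4.4,interpolation=cv2.INTER_CUBIC)
im2=cv2.imread("pics/t7.png"); b=cv2.resize(im2[135:215,110:280],(748,352),interpolation=cv2.INTER_CUBIC)
b=cv2.resize(b,(270*748//352//2,440//2)); b=cv2.copyMakeBorder(b,0,220,0,0,cv2.BORDER_CONSTANT); cv2.imwrite("pics/s7c.png",np.hstack([a[:440,:500],b])[:, :799])
E
```

```text
22.95 [558.44013738 136.30663006 200.09092096] [-1.79081396e+02  1.05299863e-01  1.73552184e+02] 0.0110266156391004 [ -4.47735096 -42.06223811  17.41192451] [-7.9411868   0.79615909  0.15243748]
[396. 138.] 138 [ 683.7 -251.7   56.1   32.    91.3] fix 165.5 -509.0
```

View pics/s7c.png

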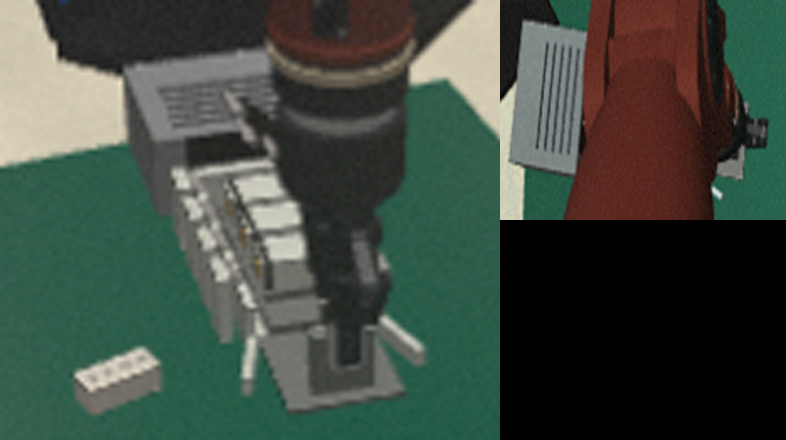

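The side view shows the tray deep in the fixture, its three cells flat at about (265,215) in the crop, and the force rising stiffly to 42 N, so the tray is home against the stop. I'll unload and release.

Emit:
{"method": "move_arm", "body": {"steps": [[-1,[-0.4,-4,0],0],[-1,[-0.3,-2.5,0],0],[-1,[0,0,0],0],[-1,[0,0,0],0]]}}

```text
time: 23.38
eef_pos: [0.5582, 0.134, 0.2001]
orientation: [-3.138, 0.002, 3.033]
ft_force: [-0.5, -12.4, 9.8]
grip_width: 0.0107
gripper_force: 61.1
```

Emit:
{"method": "move_arm", "body": {"steps": [[0.6,[0,0,0],0],[0.6,[0,0,0],0],[0.6,[0,0,0],0],[0.6,[0,0,0],0],[0.6,[0,0,0],0]]}}

```text
time: 23.8
eef_pos: [0.5576, 0.1356, 0.1989]
orientation: [-3.141, -0.0, 3.035]
ft_force: [-0.4, -5.2, -1.5]
grip_width: 0.0682
gripper_force: 0.0
```

Emit:
{"method": "move_arm", "body": {"steps": [[0.6,[0,0,20],0],[0.6,[0,0,30],0],[0.6,[0,0,40],0],[0.6,[0,0,40],0],[0.6,[0,-20,40],0]]}}

```text
time: 24.22
eef_pos: [0.5573, 0.1187, 0.3684]
orientation: [3.14, 0.0, 3.037]
ft_force: [1.0, -0.5, 0.5]
grip_width: 0.0681
gripper_force: 0.0
```

Emit:
{"method": "move_arm", "body": {"steps": [[-1,[0,-30,10],-6.8],[-1,[0,-30,0],-6.8],[-1,[0,-30,0],-6.8],[-1,[0,0,0],-6.8],[-1,[0,0,0],-6.8]]}}

```text
time: 24.63
eef_pos: [0.5577, 0.0253, 0.3764]
orientation: [3.142, 0.0, 2.433]
ft_force: [0.8, 0.4, -0.3]
grip_width: 0.0076
gripper_force: 0.0
```

Emit:
{"method": "move_arm", "body": {"steps": [[-1,[0,0,0],-6.8],[-1,[0,0,0],-6.8],[-1,[0,0,0],-6.8],[-1,[0,0,0],-6.8],[-1,[0,0,0],-6.8]]}}

```text
time: 25.05
eef_pos: [0.5577, 0.027, 0.3762]
orientation: [-3.141, -0.0, 1.842]
ft_force: [0.1, -0.4, 0.1]
grip_width: 0.0002
gripper_force: 0.0
```

Emit:
{"method": "move_arm", "body": {"steps": [[-1,[0,0,0],-6.8],[-1,[0,0,0],-6.8],[-1,[0,0,0],0],[-1,[0,0,0],0]]}}

```text
time: 25.38
eef_pos: [0.5577, 0.027, 0.3762]
orientation: [-3.141, -0.0, 1.614]
ft_force: [-0.8, -0.4, -0.1]
grip_width: -0.0002
gripper_force: 0.0
```

```bash
python3 tl.py t8; python3 - <<'E'
from tf import *
c,im,d=shot("wrist","w12"); W=world(c,d);h=W[...,2]
b=(W[...,0]>.45)&(W[...,0]<.72)&(W[...,1]>.05)&(W[...,1]<.45)
for z0,z1 in((.046,.051),(.031,.035),(.052,.2)):
    k,L,st,ce=cv2.connectedComponentsWithStats(((h>z0)&(h<z1)&b).astype(np.uint8))
    for i in range(1,k):
        if st[i,4]>60: print(z0,ce[i].round(),st[i,4],rect(W[L==i][:,:2]),h[L==i].max())
E
```

```text
25.3833 [557.67552324  27.02160877 376.23123853] [-1.79990510e+02 -8.05086565e-03  9.25034555e+01] -0.00016210357506955838 [-0.77490627 -0.35778166 -0.08013413] [-0.07220441  0.0290085  -0.05169315]
[397. 138.] 154 [ 690.2 -252.1   53.6   32.8  109.3] fix 172.0 -508.7
[172. 182.] 39 [564.2 330.8  29.1  14.7  82.5] fix -15.6 57.4
[188. 183.] 49 [560.1 290.9  23.9  21.1  60.5] fix -15.4 17.2
0.046 [322.  77.] 367 [557.1 131.9  39.2  12.4 173.1] 0.050983913712914664
```

View pics/w12.png

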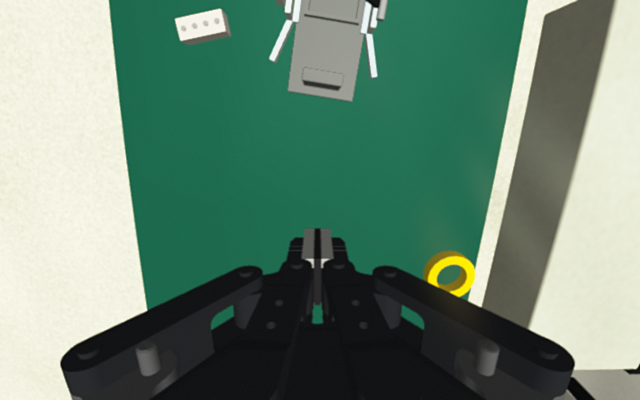

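The tab is at (321,77), centre (557.1,131.9), matching the predicted home position (557.6,132.4). Now to cover 1 with shut fingers.

Emit:
{"method": "move_arm", "body": {"steps": [[-1,[2.6,37.7,0],-1.7],[-1,[2.6,37.7,0],-1.7],[-1,[2.6,37.7,-10],-1.7],[-1,[2.6,37.7,-30],-1.7],[-1,[2.6,37.7,-38],-1.7]]}}

```text
time: 25.9
eef_pos: [0.5704, 0.2042, 0.3117]
orientation: [3.138, -0.002, 1.464]
ft_force: [0.0, -0.2, 0.1]
grip_width: -0.0002
gripper_force: 0.0
```

Emit:
{"method": "move_arm", "body": {"steps": [[-1,[0,0,0],0],[-1,[0,0,0],0]]}}

```text
time: 26.07
eef_pos: [0.5689, 0.2032, 0.309]
orientation: [-3.138, 0.001, 1.467]
ft_force: [-0.1, -0.1, 0.2]
grip_width: 0.0002
gripper_force: 0.0
```

```bash
python3 - <<'E'
from tf import *
s=manip.get_state();print(s["time"],s["eef_pos"]*1000,np.degrees(s["orientation"]))
c,im,d=shot("wrist","w13"); W=world(c,d);h=W[...,2]
O=np.array([.5717,.2711]);fx=(W[...,:2]-O)@[.9945,-.1045];fy=(W[...,:2]-O)@[.1045,.9945]
dark=im.max(2)<70
for y in(-55.5,-18.5,18.5,55.5):
    m=(abs(fy-y)<10)&(fx>-40)&(fx<44)&(h>.045)&(h<.13)if False else (abs(fy*1000-y)<10)&(fx>-.045)&(fx<.044)&(h>.044)&(h<.13)
    if m.sum()>20: print(y,m.sum(),"theta",np.median(np.arctan2(h[m]-.041,.046-fx[m])).round(2),"zmax",h[m].max().round(3),"xmin",fx[m].min().round(3))
a=im; cv2.imwrite("pics/w13.png",im)
c,im,d=shot("side","s8"); cv2.imwrite("pics/s8c.png",cv2.resize(im[60:180,220:370],None,fx=4.8,fy=4.8,interpolation=cv2.INTER_CUBIC))
E
```

```text
26.0667 [568.86613682 203.15323553 309.02837111] [-1.79807336e+02  7.07439918e-02  8.40742409e+01]
-55.5 2146 theta 0.92 zmax 0.113 xmin -0.045
-18.5 2511 theta 0.9 zmax 0.112 xmin -0.045
18.5 3178 theta 0.78 zmax 0.105 xmin -0.045
55.5 3392 theta 0.79 zmax 0.105 xmin -0.045
```

View pics/w13.png

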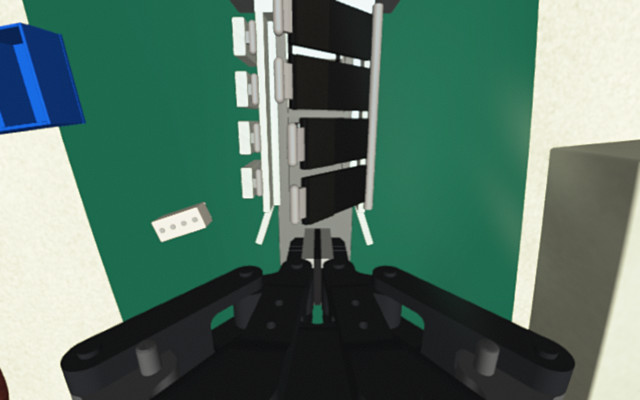

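The four covers stand open with noses at about columns 280–300. Measured angles are 0.92, 0.90, 0.78 and 0.79 rad. I'll press cover 1 along the pad's arc.

Emit:
{"method": "move_arm", "body": {"steps": [[-1,[2,12,-20],0],[-1,[0,0,-20],0],[-1,[-6.5,0.7,-13],0],[-1,[-7,0.7,-10],0],[-1,[-5,0.5,-11.5],0]]}}

```text
time: 26.58
eef_pos: [0.554, 0.2145, 0.2376]
orientation: [3.139, -0.001, 1.462]
ft_force: [0.6, 0.6, 1.3]
grip_width: 0.0003
gripper_force: 0.7
```

Emit:
{"method": "move_arm", "body": {"steps": [[-1,[-2.5,0.3,-12],0],[-1,[0,0,-6],0],[-1,[0,0,-2],0],[-1,[0,0,0],0],[-1,[0,0,0],0]]}}

```text
time: 27.0
eef_pos: [0.5516, 0.2156, 0.2173]
orientation: [3.14, -0.0, 1.462]
ft_force: [0.7, 0.3, -0.2]
grip_width: 0.0
gripper_force: 0.0
```

Emit:
{"method": "move_arm", "body": {"steps": [[-1,[0,0,-2],0],[-1,[0,0,-2],0],[-1,[0,0,0],0],[-1,[0,0,0],0]]}}

```text
time: 27.33
eef_pos: [0.5516, 0.216, 0.2162]
orientation: [3.138, -0.001, 1.462]
ft_force: [-10.7, -4.1, 35.4]
grip_width: 0.0002
gripper_force: 17.9
```

Contact at shut height with rising force, so cover 1 is down. On to cover 2.

Emit:
{"method": "move_arm", "body": {"steps": [[-1,[0,0,20],0],[-1,[0,0,35],0],[-1,[0,0,30],0],[-1,[12.4,17.3,0],0],[-1,[12.4,17.3,0],0]]}}

```text
time: 27.75
eef_pos: [0.5769, 0.2507, 0.3008]
orientation: [3.137, -0.002, 1.461]
ft_force: [0.5, -0.7, -0.0]
grip_width: -0.0001
gripper_force: 0.0
```

Emit:
{"method": "move_arm", "body": {"steps": [[-1,[0,0,0],0],[-1,[0,0,0],0]]}}

```text
time: 27.92
eef_pos: [0.576, 0.2511, 0.2976]
orientation: [3.141, -0.0, 1.463]
ft_force: [0.2, -0.5, 0.7]
grip_width: 0.0004
gripper_force: 0.0
```

```bash
cat > cv.py <<'E'
from tf import *
s=manip.get_state();print(s["time"],s["eef_pos"]*1000,np.degrees(s["orientation"]))
for n in("top","wrist","side"):
    c,im,d=shot(n,"c%d_%s"%(s["time"]*10,n)); W=world(c,d);h=W[...,2]
    O=np.array([.5717,.2711])+(.002 if n=="top" else 0);fx=(W[...,:2]-O)@[.9945,-.1045];fy=(W[...,:2]-O)@[.1045,.9945]
    for y in(-55.5,-18.5,18.5,55.5):
        m=(abs(fy*1000-y)<9)&(fx>-.03)&(fx<.03)&(h>.03)&(h<.13)
        if m.sum()>8: print(n,y,m.sum(),"z pct 20/50/80",np.percentile(h[m]*1000,[20,50,80]).round(1))
E
python3 cv.py
```

```text
27.9167 [575.98405426 251.06132726 297.55993   ] [ 1.79958029e+02 -9.72425116e-03  8.38324694e+01]
top -55.5 161 z pct 20/50/80 [41.5 43.7 45.6]
top -18.5 125 z pct 20/50/80 [32.8 67.1 96.4]
top 55.5 36 z pct 20/50/80 [ 34.3 100.5 102.6]
wrist -55.5 284 z pct 20/50/80 [43.7 44.4 44.9]
wrist -18.5 2028 z pct 20/50/80 [ 34.9  86.9 104.4]
wrist 18.5 2261 z pct 20/50/80 [71.5 87.  97.6]
wrist 55.5 2603 z pct 20/50/80 [71.7 87.7 98.3]
side -55.5 83 z pct 20/50/80 [43.9 45.6 46.6]
side -18.5 77 z pct 20/50/80 [ 34.8  72.  106.1]
side 18.5 83 z pct 20/50/80 [33.2 35.7 94.4]
side 55.5 93 z pct 20/50/80 [34.2 36.8 87.5]
```

Cover 1 is flat at 44 mm in all three views. Cover 2 next.

Emit:
{"method": "move_arm", "body": {"steps": [[-1,[-1,1,-15],0],[-1,[0,0,-13],0],[-1,[-6.5,0.7,-13],0],[-1,[-7,0.7,-10],0],[-1,[-5,0.5,-11.5],0]]}}

```text
time: 28.48
eef_pos: [0.5556, 0.2529, 0.2346]
orientation: [3.141, 0.0, 1.462]
ft_force: [1.6, -0.0, 0.5]
grip_width: 0.0005
gripper_force: 0.7
```

Emit:
{"method": "move_arm", "body": {"steps": [[-1,[-2.5,0.3,-12],0],[-1,[0,0,-6],0],[-1,[0,0,-3],0],[-1,[0,0,-2],0],[-1,[0,0,0],0]]}}

```text
time: 28.9
eef_pos: [0.5527, 0.2535, 0.2159]
orientation: [-3.141, -0.0, 1.462]
ft_force: [-17.4, -5.1, 46.0]
grip_width: 0.0003
gripper_force: 22.5
```

Emit:
{"method": "move_arm", "body": {"steps": [[-1,[0,0,20],0],[-1,[0,0,35],0],[-1,[0,0,30],0],[-1,[13,17.8,0],0],[-1,[13,17.7,0],0]]}}

```text
time: 29.32
eef_pos: [0.5805, 0.289, 0.3]
orientation: [3.138, -0.002, 1.461]
ft_force: [0.6, 0.3, -1.4]
grip_width: -0.0002
gripper_force: 0.0
```

Emit:
{"method": "move_arm", "body": {"steps": [[-1,[0,0,0],0],[-1,[0,0,0],0]]}}

```text
time: 29.48
eef_pos: [0.5797, 0.2894, 0.2966]
orientation: [-3.141, 0.0, 1.463]
ft_force: [0.7, 0.3, -0.4]
grip_width: 0.0002
gripper_force: 0.0
```

Emit:
{"method": "move_arm", "body": {"steps": [[-1,[-1,0,-15],0],[-1,[0,0,-12],0],[-1,[-6.5,0.7,-13],0],[-1,[-7,0.7,-10],0],[-1,[-5,0.5,-11.5],0]]}}

```text
time: 29.9
eef_pos: [0.5592, 0.2902, 0.2348]
orientation: [-3.141, 0.001, 1.462]
ft_force: [1.3, 0.7, 1.4]
grip_width: -0.0003
gripper_force: 0.7
```

Emit:
{"method": "move_arm", "body": {"steps": [[-1,[-2.5,0.3,-12],0],[-1,[0,0,-6],0],[-1,[0,0,-3],0],[-1,[0,0,-1],0],[-1,[0,0,0],0]]}}

```text
time: 30.32
eef_pos: [0.5564, 0.2908, 0.2162]
orientation: [-3.14, 0.001, 1.462]
ft_force: [-14.2, -5.1, 33.1]
grip_width: -0.0001
gripper_force: 16.5
```

Emit:
{"method": "move_arm", "body": {"steps": [[-1,[0,0,20],0],[-1,[0,0,35],0],[-1,[0,0,30],0],[-1,[13,17.8,0],0],[-1,[13,17.7,0],0]]}}

```text
time: 30.73
eef_pos: [0.5843, 0.3265, 0.3013]
orientation: [3.139, -0.001, 1.461]
ft_force: [1.2, 0.4, -0.9]
grip_width: -0.0003
gripper_force: 0.0
```

Emit:
{"method": "move_arm", "body": {"steps": [[-1,[0,0,0],0],[-1,[0,0,0],0]]}}

```text
time: 30.9
eef_pos: [0.5836, 0.3269, 0.298]
orientation: [-3.141, 0.001, 1.463]
ft_force: [-0.2, -1.1, 0.6]
grip_width: -0.0003
gripper_force: 0.0
```

```bash
python3 cv.py
```

```text
30.9 [583.55972972 326.91221441 297.95318787] [-1.79958074e+02  3.02706897e-02  8.37989093e+01]
top -55.5 162 z pct 20/50/80 [42.1 44.1 46. ]
top -18.5 161 z pct 20/50/80 [41.6 43.4 45.4]
top 18.5 164 z pct 20/50/80 [41.9 43.7 45.4]
top 55.5 204 z pct 20/50/80 [34.  71.8 94. ]
wrist -55.5 154 z pct 20/50/80 [43.5 44.  44.6]
wrist 18.5 220 z pct 20/50/80 [43.9 44.3 45.1]
wrist 55.5 2166 z pct 20/50/80 [63.6 83.  97. ]
side -55.5 81 z pct 20/50/80 [43.4 45.2 46.8]
side -18.5 81 z pct 20/50/80 [43.2 45.  46.4]
side 18.5 68 z pct 20/50/80 [43.5 45.1 46.3]
side 55.5 80 z pct 20/50/80 [34.8 72.  96.4]
```

Emit:
{"method": "move_arm", "body": {"steps": [[-1,[-1,-1,-15],0],[-1,[0,0,-13],0],[-1,[-6.5,0.7,-13],0],[-1,[-7,0.7,-10],0],[-1,[-5,0.5,-11.5],0]]}}

```text
time: 31.47
eef_pos: [0.5635, 0.3271, 0.2355]
orientation: [-3.142, 0.0, 1.462]
ft_force: [2.0, -0.1, 0.6]
grip_width: 0.0002
gripper_force: 0.7
```

Emit:
{"method": "move_arm", "body": {"steps": [[-1,[-2.5,0.3,-12],0],[-1,[0,0,-6],0],[-1,[0,0,-3],0],[-1,[0,0,-1.5],0],[-1,[0,0,0],0]]}}

```text
time: 31.88
eef_pos: [0.5607, 0.3277, 0.2163]
orientation: [-3.141, 0.0, 1.462]
ft_force: [-13.2, -4.7, 28.6]
grip_width: 0.0
gripper_force: 14.5
```

Emit:
{"method": "move_arm", "body": {"steps": [[-1,[0,0,20],0],[-1,[0,0,35],0],[-1,[0,0,40],0],[-1,[0,-20,40],0],[-1,[0,-40,0],0]]}}

```text
time: 32.3
eef_pos: [0.5631, 0.2722, 0.3534]
orientation: [3.131, -0.006, 1.466]
ft_force: [1.3, -0.0, 0.2]
grip_width: 0.0003
gripper_force: 0.0
```

Emit:
{"method": "move_arm", "body": {"steps": [[-1,[-5,-40,0],0],[-1,[-5,-40,0],0],[-1,[-5,-40,0],0],[-1,[-5,-40,0],0],[-1,[-5,-40,0],0]]}}

```text
time: 32.72
eef_pos: [0.5356, 0.0675, 0.3459]
orientation: [3.142, 0.0, 1.462]
ft_force: [0.5, 0.3, -0.2]
grip_width: 0.0001
gripper_force: 0.0
```

Emit:
{"method": "move_arm", "body": {"steps": [[-1,[0,-40,0],0],[-1,[0,-40,0],0],[-1,[0,-20,0],0],[-1,[0,0,0],0],[-1,[0,0,0],0]]}}

```text
time: 33.13
eef_pos: [0.5362, -0.0318, 0.3458]
orientation: [-3.141, -0.0, 1.459]
ft_force: [-0.4, 0.5, 0.3]
grip_width: -0.0005
gripper_force: 0.0
```

```bash
python3 cv.py; python3 - <<'E'
from tf import *
c,im,d=shot("top","fin")
for o in cells("w",im,d,c): print(*o[:6])
s=cv2.imread("pics/side0.png"); c2,s,_=shot("side","fins")
a=cv2.resize(im[130:220,110:390],(800,257),interpolation=cv2.INTER_CUBIC); b=cv2.resize(s[60:190,150:450],(780,338),interpolation=cv2.INTER_CUBIC)
b=cv2.copyMakeBorder(b,0,0,0,20,cv2.BORDER_CONSTANT); cv2.imwrite("pics/finc.png",np.vstack([a,b]))
E
```

```text
33.1333 [536.2130187  -31.76683418 345.76397369] [-1.79987349e+02 -1.27079094e-02  8.36122461e+01]
top -55.5 162 z pct 20/50/80 [41.6 43.5 45.2]
top -18.5 161 z pct 20/50/80 [42.2 43.8 45.4]
top 18.5 164 z pct 20/50/80 [42.  43.6 45.3]
top 55.5 156 z pct 20/50/80 [41.9 43.6 45.4]
side -55.5 79 z pct 20/50/80 [43.3 44.5 46. ]
side -18.5 78 z pct 20/50/80 [43.4 45.1 46.7]
side 18.5 61 z pct 20/50/80 [43.4 45.2 46.6]
side 55.5 66 z pct 20/50/80 [43.6 44.5 46.4]
[339. 112.] [757. -99.] 58.6 30.9 88.4 19.3
[392. 125.] [ 721.2 -238.5] 99.2 55.8 23.5 31.4
[466. 148.] [ 667.  -433.7] 82.5 20.8 58.3 24.2
[163. 180.] [569.1 353.8] 108.5 15.7 -7.1 34.8
[471. 181.] [ 576.6 -446.6] 46.1 28.8 -9.2 28.7
[419. 202.] [ 519.9 -309. ] 46.6 28.5 -29.9 28.7
[228. 232.] [432.4 186. ] 46.4 18.9 -0.1 20.5
[ 98. 262.] [353.9 517.4] 88.2 5.1 -20.4 30.4
[184. 285.] [301.4 291. ] 94.9 2.6 -0.4 30.3
[160. 287.] [291.2 353.3] 80.8 75.8 56.8 32.9
[505. 289.] [ 298.2 -530.3] 119.1 3.8 16.8 29.3
[ 79. 310.] [232.6 562.7] 102.9 18.9 -9.8 31.0
```

View pics/finc.png

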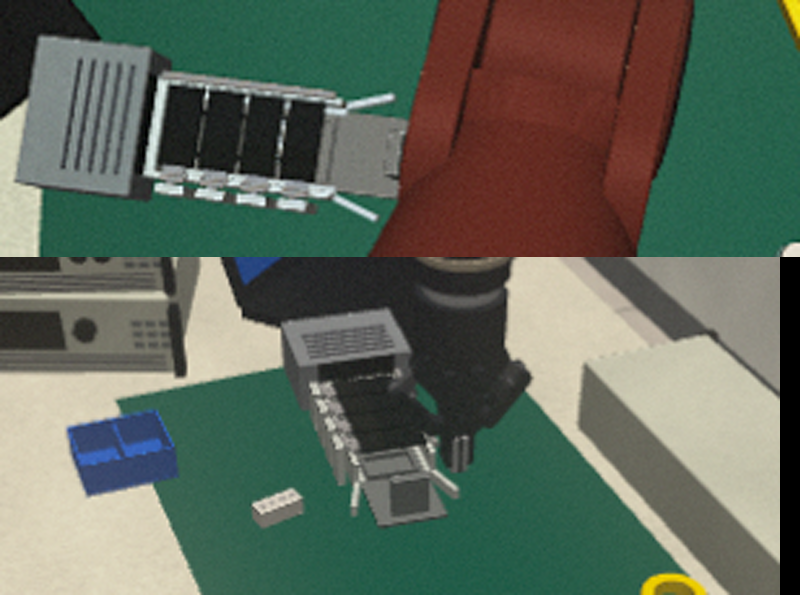

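All four covers are flat at about 44 mm in both views. The top crop shows them shut at (165–325,130), and the bystanders are unmoved. One last check of the tray position before handing in.

```bash
python3 - <<'E'
from tf import *
c,im,d=shot("wrist","w14"); W=world(c,d);h=W[...,2]
b=(W[...,0]>.5)&(W[...,0]<.65)&(W[...,1]>.08)&(W[...,1]<.2)
k,L,st,ce=cv2.connectedComponentsWithStats(((h>.046)&(h<.053)&b).astype(np.uint8))
for i in range(1,k):
    if st[i,4]>40: print("tab",ce[i],rect(W[L==i][:,:2]))
b=(W[...,0]>.49)&(W[...,0]<.54)&(W[...,1]>.2)&(W[...,1]<.35)
k,L,st,ce=cv2.connectedComponentsWithStats(((h>.046)&(h<.051)&b).astype(np.uint8))
for i in range(1,k):
    if st[i,4]>60: print("post",ce[i],st[i,4],rect(W[L==i][:,:2]))
E
```

```text
tab [321.85950413   3.30853994] [556.7 128.   39.9   5.2 173.3]
```

The tab reads unchanged. As a cheap confirmation of fully home, I'll nudge the tab from behind with shut fingers.

Emit:
{"method": "move_arm", "body": {"steps": [[-1,[4.3,31,0],0],[-1,[4.3,31,0],0],[-1,[4.3,31,0],0],[-1,[4.3,31,-10],0],[-1,[0,0,-38],0]]}}

```text
time: 33.85
eef_pos: [0.5563, 0.0989, 0.3019]
orientation: [3.132, -0.003, 1.467]
ft_force: [1.5, 0.1, -0.3]
grip_width: 0.0003
gripper_force: 0.0
```

Emit:
{"method": "move_arm", "body": {"steps": [[-1,[0,0,-40],0],[-1,[0,0,-40],0],[-1,[0,0,-20],0],[-1,[0,0,0],0],[-1,[0,0,0],0]]}}

```text
time: 34.27
eef_pos: [0.5534, 0.0942, 0.1972]
orientation: [-3.14, 0.0, 1.463]
ft_force: [0.6, -0.3, 1.0]
grip_width: -0.0
gripper_force: 0.0
```

Emit:
{"method": "move_arm", "body": {"steps": [[-1,[1,9,0],0],[-1,[0.6,6,0],0],[-1,[0.4,4,0],0],[-1,[0,0,0],0],[-1,[0,0,0],0]]}}

```text
time: 34.68
eef_pos: [0.5561, 0.1131, 0.1985]
orientation: [3.14, -0.0, 1.463]
ft_force: [-1.6, 0.5, 0.1]
grip_width: 0.0006
gripper_force: 0.0
```

Emit:
{"method": "move_arm", "body": {"steps": [[-1,[0.2,2,0],0],[-1,[0,0,0],0],[-1,[0,0,0],0]]}}

```text
time: 34.93
eef_pos: [0.556, 0.1146, 0.1977]
orientation: [3.142, 0.0, 1.462]
ft_force: [0.1, 0.7, 0.4]
grip_width: 0.0
gripper_force: 0.0
```

Emit:
{"method": "move_arm", "body": {"steps": [[-1,[0.2,2,0],0],[-1,[0,0,0],0],[-1,[0,0,0],0]]}}

```text
time: 35.18
eef_pos: [0.5562, 0.1165, 0.1976]
orientation: [-3.142, 0.0, 1.462]
ft_force: [0.1, -1.6, 0.9]
grip_width: -0.0002
gripper_force: 0.7
```

Emit:
{"method": "move_arm", "body": {"steps": [[-1,[0.1,1.5,0],0],[-1,[0,0,0],0],[-1,[0,0,0],0]]}}

```text
time: 35.43
eef_pos: [0.5562, 0.1171, 0.1976]
orientation: [-3.142, 0.003, 1.461]
ft_force: [-0.9, -9.7, 1.6]
grip_width: -0.0001
gripper_force: 4.4
```

Emit:
{"method": "move_arm", "body": {"steps": [[-1,[0.1,2,0],0],[-1,[0,0,0],0],[-1,[0,0,0],0]]}}

```text
time: 35.68
eef_pos: [0.5563, 0.1177, 0.1977]
orientation: [3.141, 0.007, 1.46]
ft_force: [-1.8, -17.1, 4.3]
grip_width: 0.0002
gripper_force: 9.1
```

Emit:
{"method": "move_arm", "body": {"steps": [[-1,[0.1,2,0],0],[-1,[0,0,0],0],[-1,[0,0,0],0]]}}

```text
time: 35.93
eef_pos: [0.5563, 0.1184, 0.1977]
orientation: [3.141, 0.011, 1.459]
ft_force: [-1.9, -28.4, 5.7]
grip_width: -0.0003
gripper_force: 13.8
```

The force rises stiffly with almost no travel, so the tray is home. I'll back off, lift and hand in.

Emit:
{"method": "move_arm", "body": {"steps": [[-1,[-0.5,-8,0],0],[-1,[-1,-15,0],0],[-1,[0,-10,20],0],[-1,[0,0,40],0],[-1,[0,0,40],0]]}}

```text
time: 36.35
eef_pos: [0.5541, 0.0885, 0.2976]
orientation: [-3.138, 0.0, 1.461]
ft_force: [1.8, -0.2, -0.0]
grip_width: -0.0003
gripper_force: 0.0
```

Emit:
{"method": "move_arm", "body": {"steps": [[-1,[0,-35,40],0],[-1,[0,-35,0],0],[-1,[0,0,0],0],[-1,[0,0,0],0]]}}

```text
time: 36.68
eef_pos: [0.555, 0.0254, 0.3293]
orientation: [3.141, -0.0, 1.46]
ft_force: [0.1, 0.9, -0.9]
grip_width: 0.0001
gripper_force: 0.0
```

```bash
python3 cv.py | grep -v wrist; python3 -c "
from h import manip
print(manip.finish_job())"
```

```text
36.6833 [555.04669228  25.44148828 329.3383374 ] [ 1.79954299e+02 -2.29189379e-02  8.36282309e+01]
top -55.5 10 z pct 20/50/80 [44.  45.4 47. ]
top -18.5 163 z pct 20/50/80 [42.3 43.9 45.8]
top 18.5 159 z pct 20/50/80 [42.1 43.9 45.6]
top 55.5 162 z pct 20/50/80 [41.9 43.5 45.5]
side -55.5 77 z pct 20/50/80 [43.7 45.  46.7]
side -18.5 74 z pct 20/50/80 [43.5 45.3 46.7]
side 18.5 63 z pct 20/50/80 [43.5 44.7 46.1]
side 55.5 63 z pct 20/50/80 [43.4 45.  46.5]
the job is handed in; nothing more can be done
None
```

I handed the job in at about 37 s: all three cells found lie flat in the tray pockets, the tray is home against the end stop, all four covers are shut, and the hand-in gave no verdict.

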